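# Index the dosing carousel and tip the grinding balls into the beaker

### The arm

A 6-joint arm with a two-finger parallel gripper is mounted at the origin on a cart in front of the work surface, level with it; the furniture and walls round the work are solid. World frame = base frame: x ahead of the robot, y to its left, z up, the work surface at z = 0. Lengths are in mm, angles in rad, forces in N, time in s.
With the tool pointing down it reaches from about 350 to 875 mm from the base axis. Payload 4.2 kg.
Tool frame: the origin (TCP) lies midway between the tips of the shut fingers; the grasp point (between the pads) lies 19 mm behind it; z points along the fingers, y is the direction in which the jaws open and shut (so a half turn about z gives the same grasp; the last joint's range is limited). The gripper opens to 85 mm and grips with 20 to 120 N. Pads are 22 mm wide; open, the fingers measure 114 mm over their backs; the gripper's body (76 mm by 85 mm) begins 54 mm behind the grasp point. The pads swing forward as they close: fully open they stand 13 mm farther back than shut.
Start: joints at [-0.976, 0.385, 0.008, 0, -1.194, -0.259], TCP at [205.968, -590.065, 207.312] pointing down, gripper open.
Joint ranges: [-3.14, 3.14], [-1.21, 2.06], [-1.07, 1.41], [-3.16, 2.05], [-2.99, -0.16], [-3.1, 3.1]. Speed limits (rad/s): [2.79, 2.79, 3.14, 3.14, 3.14, 3.14].

### API

Orientations are given as a unit quaternion [x, y, z, w].
In Python, from bench import readout, optics, workorder, nets gives the robot as it stands. The module is installed in compiled form; this text tells all that it offers.
- The arm moves only by the tool move_arm, never from a script. Its argument "steps" is a list of rows, each a list of 7 numbers: the opening, from -1 (shut) to 1 (fully open), so that 0 is half open, then the shift along the world's x, y, z in mm, then the turn, a rotation vector about the world's x, y, z in rad. In form: [[gripper, tx, ty, tz, wx, wy, wz], ...]. A call has 1 to 5 rows; each row is the pose to reach, as a shift and turn from the pose commanded when the call began; what a row does not reach only later rows make up. A row lasts 1/12 s, in which the tool goes at most 41.7 mm and 7.16 degrees, less where a joint would pass 70% of its speed; a pose out of reach is approached as far as the arm can. A call with a gripper value outside its range is refused whole. The fingers move at their own pace and stop on an object; the grip force is fixed at half the most. Time passes only in rows, so rows that repeat a pose let the fingers close. It gives the time, the measured TCP pose, the force and the opening at its end, in the units of the state.
- readout.read_state(): the state, without advancing time (a new reading comes with each control period).
- optics.get_image(name): name is "side" or "top" or "wrist"; returns a dict with "frame" (480x640x3 uint8, blue, green, red), "fx", "fy", "cx", "cy" (pixels), "rvec" (rotation vector, rad) and "tvec" (3), from world to camera coordinates, as OpenCV has them. Camera axes: x right, y down, z forward; pixel columns grow to the right and rows downward; lengths in mm; the calibration is good to about 2 mm. A picture is of the moment at which its call begins. There is no depth.
- workorder.job_done(): hands the job in, once; it reports no verdict.
Trained networks look in a picture, given as the dict that the camera call returned (one of the last four; its "shot" number tells which), for a name from the list of things; names that differ only in an ending like _2 or _b are one class to them, and where a whole thing is asked for, a point or a joint stands for the part that bears it (a point fixed in the world has none). Each returns a list of dicts, best first, with "conf" (0 to 1); they miss things now and then, are a little off and sometimes report something else, mostly with a low value. They report only what shows in the picture. A call takes as long as a camera call. They do not tell look-alikes from the thing itself.
- nets.silhouettes(name, picture): "region" (480x640 bool, what is visible of it) and "extent" ([left, top, right, bottom] in pixels, round what is visible of it).
- nets.tip_of(name, picture): "uv" ([column, row] in pixels: a listed point, or the origin of a listed thing).
The state is a dict: "clock": time; "joints": joint angles; "joint_vel": joint speeds; "joint_efforts": joint torques, N m; "position": TCP position; "ee_rot": TCP orientation; "contact_force": force on the tool from outside, world axes, zero at the start; "wrist_torque": the same for the moment, N m; "gripper_width": finger opening in mm.
Only numpy, scipy, OpenCV 4.12 (cv2) and the standard library are available. Lean on these libraries where they do the work, as an engineer would, in place of code of your own. Each camera call takes 0.05 s, during which the arm holds its last target.

### The job

Bring the open glass beaker under the funnel of the dosing carousel: pull the sprung T-bar knob up, turn the carousel with it, and let the knob drop fully home in the notch. Then push the lever of the tray over, slowly, so that all four grinding balls run through the funnel into the beaker, and let go of everything. Leave the beaker, the closed dishes and the bottles standing where they belong.

Things in the scene. Friction and masses are not known exactly. Their poses are not given: they have to be found in the camera images.
- indexer: The dosing carousel rig, fixed, 320 mm across, 290 mm tall. Origin on the carousel's vertical axis, on the bench. Its -x axis points from that axis to the funnel and on to the tray, roughly towards the robot; z up. Fixed parts: the funnel, and round the axis a notched index wheel (67 mm radius, top 147 mm above the bench, 9 notches 40 degrees apart). Fixed bottles up to 205 mm tall stand to its right.
- carousel (a joint): Angle of the carousel, rad, 0 at the start, + counter-clockwise from above, range 2.4 either way. Grey plate, 308 mm across, top 24 mm above the bench; five places, each inside four 36 mm pins, centres 113 mm from the axis and 0.698 rad apart, one under the funnel at the start (with a closed dish), two on each side. Turns with the knob, only while its pin is lifted (friction 0.12 N m); 0.03 rad of play each way in a notch.
- index_knob (a joint): Lift of the sprung index knob, m: 0 when its pin has dropped home in a notch, end stop 0.020. The spring presses down with 5 N at 0, 8 N at the top, and the knob weighs 0.12 kg. The 12 mm round pin is clear of the wheel above 0.014; released between notches the knob stays up, standing on the wheel at about 0.014.
- knob_grip (a point): Centre of the knob's black T-bar grip, on the carousel's axis, 222 mm above the bench when down. Bar 78 mm long along this point's x axis (the rig's x at the start), 14 mm thick (y), 22 mm tall (z). Under it a 20 mm neck, from 22 mm below the centre a 28 mm sleeve, and from 57 mm below it an arm that reaches out 61 mm along +x to the pin. Turns with the carousel.
- spout (a point): Centre of the funnel's outlet, facing down, 122 mm above the bench and 113 mm from the axis; opening 42 mm wide. It clears the beaker's rim by 6 mm.
- funnel_mouth (a point): Centre of the fixed steel funnel's mouth, 95 mm wide inside, rim 184 mm above the bench.
- tray (a joint): Tilt of the tipping tray, rad: 0 at rest (floor sloping 0.07 rad down away from the funnel), + as its far end rises and it empties into the funnel; stop at 1.0. Open steel trough, 32 mm wide, from 117 mm behind its hinge to 16 mm over the funnel. Falls back to 0 when let go. About 0.9 rad, reached slowly (0.4 rad/s), empties it.
- tray_hinge (a point): Middle of the tray's hinge, 198 mm above the bench, 166 mm from the carousel axis. The hinge axis is this point's y axis (parallel to the rig's y axis); turned by the tray.
- lever_pad (a point): Centre of the black pad on the tray's lever: 38 mm wide along the hinge, 28 mm tall, 8 mm thick, 74 mm from the hinge axis, 68 mm to the rig's +y side of the tray's middle. At rest the lever leans 0.35 rad back from upright, away from the funnel. Pushing the pad towards the funnel (the rig's +x), with about 2 N, tips the tray; lever and tray turn together.
- beaker_center (a point): Centre (46 mm up) of the one open glass beaker, 71 mm across, 92 mm tall, about 58 mm wide inside, standing in one of the carousel's places (not the one under the funnel).
- dish_a_center (a point): Centre of a closed round culture dish, 60 mm across, 13 mm tall, lying in a place of the carousel; it may ride round but must stay in its place.
- dish_b_center (a point): Centre of a closed round culture dish, 60 mm across, 13 mm tall, lying in a place of the carousel; it may ride round but must stay in its place.
- dish_c_center (a point): Centre of a closed round culture dish, 60 mm across, 13 mm tall, lying in a place of the carousel; it may ride round but must stay in its place.
- dish_d_center (a point): Centre of a closed round culture dish, 60 mm across, 13 mm tall, lying in a place of the carousel; it may ride round but must stay in its place.
- ball0_center (a point): Centre of a white ceramic grinding ball, 20 mm across, 16 g, at the start lying in a row in the tray.
- ball1_center (a point): Centre of a white ceramic grinding ball, 20 mm across, 16 g, at the start lying in a row in the tray.
- ball2_center (a point): Centre of a white ceramic grinding ball, 20 mm across, 16 g, at the start lying in a row in the tray.
- ball3_center (a point): Centre of a white ceramic grinding ball, 20 mm across, 16 g, at the start lying in a row in the tray.
- small_bottle_center (a point): Point 60 mm up inside a bystander, the small white bottle, 58 mm across, 119 mm tall, beside the tray; leave it alone.
- electrode_arm: Bystander: white jointed electrode arm, 405 mm tall, standing on a 120 x 156 mm foot to the left of the rig. Origin on the bench under the foot; the column stands 48 mm from it along its y axis, and from 200 mm up the arm spreads about 180 mm from the column to the robot's left and 130 mm to the right. Keep clear of it; the bench farther left holds jars up to 180 mm tall.
Mind the look-alikes: they are no part of the job. Leave any purple look-alike of the part that bears beaker_center alone.

How it is judged (in metres and radians):
On the way, in this order (a step that is already met when the one before it is completed fails the run):
1. the knob is pulled up so that its pin is clear of the notch (value of joint index_knob above 0.012 m), for 0.1 s.
2. the beaker stands under the funnel and the knob is home in the notch (value of joint index_knob below 0.003 m and horizontal distance between beaker_center and spout below 0.012 m and velocity of joint carousel between -0.05 and 0.05 rad/s), for 0.2 s.
3. the tray is tipped (value of joint tray above 0.35 rad), for 0.1 s.
At the end, for the whole second after the job is handed in: All four balls lie inside the upright beaker, the beaker stands under the funnel (centre within 12 mm of the outlet's axis, tilt under 0.12 rad), and the index knob is home in its notch (lift under 3 mm) (value of joint index_knob below 0.003 m and horizontal distance between beaker_center and spout below 0.012 m and horizontal distance between each of ball0_center, ball1_center, ball2_center, ball3_center and beaker_center below 0.032 m and z of ball0_center in the frame of beaker_center between -0.046 and 0.035 m and z of ball1_center in the frame of beaker_center between -0.046 and 0.035 m and z of ball2_center in the frame of beaker_center between -0.046 and 0.035 m and z of ball3_center in the frame of beaker_center between -0.046 and 0.035 m and angle between beaker_center's own z axis and vertical below 0.12 rad); the robot touches nothing.
It fails at once if the beaker or a dish is tipped over (more than 0.5 rad) (angle between any of dish_a_center, dish_b_center, dish_c_center, dish_d_center, beaker_center's own z axis and vertical above 0.5 rad).
It fails at once if the tray is tipped while the knob is out of its notch or the beaker is not under the funnel (value of joint tray above 0.35 rad and (value of joint index_knob above 0.008 m or horizontal distance between beaker_center and spout above 0.03 m)).
It fails at once if a dish leaves its place on the carousel (height (world z) of any of dish_a_center, dish_b_center, dish_c_center, dish_d_center above 0.0505 m or height (world z) of any of dish_a_center, dish_b_center, dish_c_center, dish_d_center below 0.0185 m).
It fails at once if the small bottle beside the tray is moved more than 30 mm (distance of small_bottle_center from where it was at the start of the episode above 0.03 m).
It also fails if it takes over 69 s, if anything falls off the work surface, if the arm or the gripper's body presses on something with over 40 N, if the wrist force passes 120 N, or if a joint passes its speed limit or range.

## Working session

There is one attempt and no reset: what is moved stays moved. The work goes in short steps, Python scripts to look and compute and a tool call to move; the robot and the scene stay as the last step left them, time stands still between calls to the robot, and variables do not carry over. Pictures are saved under pics/ and viewed, and the job is handed in when it is done.

Besides the shell and the picture viewer there is one more tool, called after "Emit:" as name(argument=value, ...), one argument or row to a line, values as JSON. move_arm: Moves the arm, as the interface text tells. Its arguments: {"type":"object","properties":{"steps":{"type":"array","items":{"type":"array","items":{"type":"number"}}}},"required":["steps"]}

```bash
mkdir -p pics; cat > h.py <<'E'
import numpy as np, cv2
from bench import readout, optics, workorder, nets
def P(im,X):
    K=np.array([[im['fx'],0,im['cx']],[0,im['fy'],im['cy']],[0,0,1.]])
    u,_=cv2.projectPoints(np.array(X,float).reshape(-1,1,3),np.array(im['rvec'],float),np.array(im['tvec'],float),K,None)
    return u.reshape(-1,2)
def ray(im,uv):
    R,_=cv2.Rodrigues(np.array(im['rvec'],float)); t=np.array(im['tvec'],float).ravel()
    d=R.T@np.array([(uv[0]-im['cx'])/im['fx'],(uv[1]-im['cy'])/im['fy'],1.]); return -R.T@t,d/np.linalg.norm(d)
def atz(im,uv,z):
    c,d=ray(im,uv); return c+d*(z-c[2])/d[2]
def tri(obs):
    A=np.zeros((3,3));b=np.zeros(3)
    for im,uv in obs:
        c,d=ray(im,uv); M=np.eye(3)-np.outer(d,d); A+=M;b+=M@c
    return np.linalg.solve(A,b)
E
python3 - <<'E'
from h import *
s=readout.read_state(); print(s)
ims={n:optics.get_image(n) for n in('side','top')}
for n,i in ims.items(): cv2.imwrite(f'pics/{n}0.png',i['frame']); print(n,ray(i,(320,240)))
for k in ['indexer','knob_grip','spout','funnel_mouth','tray_hinge','lever_pad','beaker_center','dish_a_center','ball0_center','small_bottle_center','electrode_arm']:
    for n,i in ims.items():
        r=nets.tip_of(k,i); print(k,n,[(np.round(x['uv']),round(x['conf'],2)) for x in r[:5]])
E
```

```text
{'clock': 0.0, 'joints': array([-9.76397296e-01,  3.85544765e-01,  6.61503312e-03, -4.99261283e-04,
       -1.19400624e+00, -2.58621325e-01]), 'joint_vel': array([-7.29568008e-06, -2.11702425e-03,  2.50230634e-03,  7.66233584e-04,
       -4.06749754e-04,  3.15502398e-04]), 'joint_efforts': array([-9.93564172e-04, -3.92292202e+01,  1.88395000e+01,  4.18604672e+00,
       -4.76466928e-03, -1.83275603e-06]), 'position': array([ 205.75368916, -589.47867644,  206.22450304]), 'ee_rot': array([-1.67010357e-01,  9.85954534e-01,  1.06996911e-03, -2.31346493e-04]), 'contact_force': array([-0.46738579, -0.11817044,  0.17562154]), 'wrist_torque': array([-0.00806524,  0.03301176, -0.02160529]), 'gripper_width': 85.683335516601}
side (array([ 514.45482584, -903.50224854,  754.87351127]), array([-0.02327113,  0.78837959, -0.6147488 ]))
top (array([ 392.38878143, -235.24434362, 1024.57147403]), array([ 0.11930918,  0.03381233, -0.99228123]))
indexer side [(array([334., 412.]), 0.91)]
indexer top [(array([432., 228.]), 0.83)]
knob_grip side [(array([348., 326.]), 0.56)]
knob_grip top [(array([453., 2
[... 253 characters left out ...]
5.]), 0.94)]
tray_hinge top []
lever_pad side [(array([356., 223.]), 0.55)]
lever_pad top [(array([332., 200.]), 0.66)]
beaker_center side [(array([381., 246.]), 0.98), (array([274., 390.]), 0.64)]
beaker_center top [(array([227., 179.]), 0.92), (array([445., 281.]), 0.59)]
dish_a_center side [(array([394., 381.]), 0.63), (array([328., 351.]), 0.58)]
dish_a_center top [(array([453., 206.]), 0.5)]
ball0_center side [(array([306., 234.]), 0.44)]
ball0_center top [(array([296., 255.]), 0.65)]
small_bottle_center side [(array([243., 318.]), 0.85)]
small_bottle_center top [(array([353., 320.]), 0.66)]
electrode_arm side [(array([377., 306.]), 0.78)]
electrode_arm top [(array([302., 192.]), 0.93)]
```

View pics/side0.png

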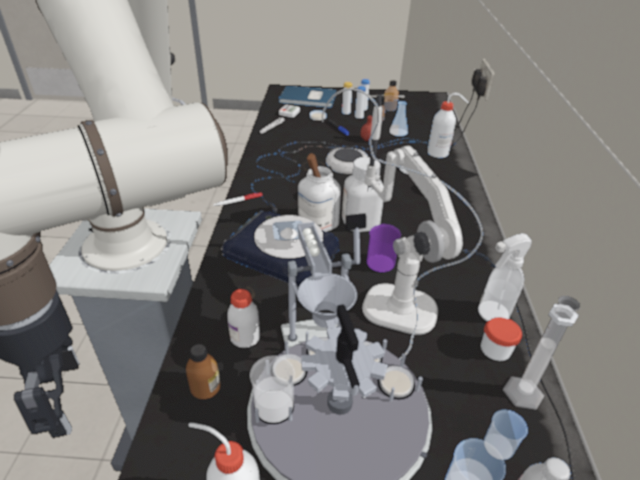

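View pics/top0.png

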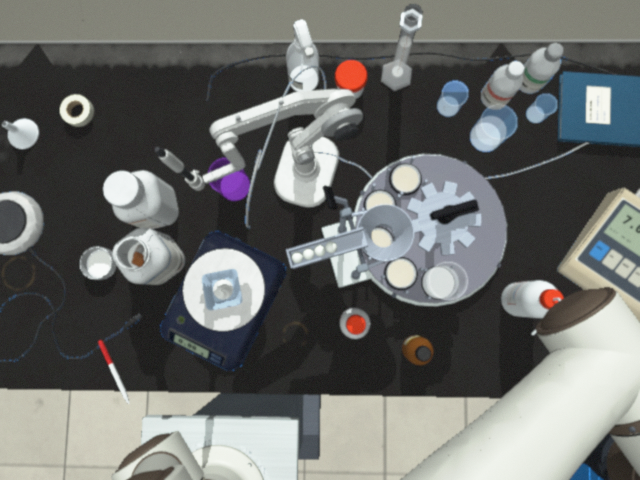

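```bash
python3 - <<'E'
from h import *
ims={n:optics.get_image(n) for n in('side','top')}
S,T=ims['side'],ims['top']
print('origin px',P(T,[[0,0,0],[100,0,0],[0,100,0],[500,0,0],[500,-300,0]]))
for a,b,nm in [((348,326),(453,207),'knob'),((326,293),(384,234),'mouth'),((356,223),(332,200),'pad'),((274,390),(445,281),'beaker'),((243,318),(353,320),'bottle')]:
    X=tri([(S,a),(T,b)]); print(nm,np.round(X),P(S,X)-a,P(T,X)-b)
print('idx',atz(S,(334,412),0),atz(T,(432,228),0)); print('earm',atz(T,(302,192),0),atz(S,(377,306),0))
print('hinge',atz(S,(320,265),198))
print('mouth top z184',atz(T,(384,234),184)); print('knob z222',atz(T,(453,207),222),atz(S,(348,326),222))
m=nets.silhouettes('indexer',T); print([(r['conf'],r['extent']) for r in m])
for k,(im) in {'T':T,'S':S}.items():
    cv2.imwrite(f'pics/z{k}.png', cv2.resize(im['frame'][130:330,260:540] if k=='T' else im['frame'][180:480,200:480],None,fx=2.4 if k=='T' else 2,fy=2.4 if k=='T' else 2,interpolation=cv2.INTER_CUBIC))
for k in ['knob_grip','index_knob','beaker_center','lever_pad','carousel','tray']:
  for n,i in ims.items():
    print(k,n,[(round(r['conf'],2),r['extent']) for r in nets.silhouettes(k,i)])
E
```

```text
origin px [[216.16391871 495.96136492]
 [218.01221915 443.75000093]
 [166.45404751 494.77096665]
 [224.9958675  246.47373641]
 [367.51167134 247.8237388 ]]
knob [ 546. -425.  226.] [[-0.54256948  0.0701627 ]] [[-0.04516379 -0.48663868]]
mouth [ 508. -316.  183.] [[-1.78306961  0.1967848 ]] [[-0.20007544 -1.75741248]]
pad [ 551. -227.  268.] [[-2.52841973  0.39518194]] [[-0.21392685 -2.80924259]]
beaker [ 432. -442.   77.] [[-1.83427345  0.14179899]] [[-0.29458004 -1.55636123]]
bottle [ 352. -269.   56.] [[ 0.28437049 -0.01455259]] [[0.05545047 0.28123314]]
idx [ 537.55383024 -425.55101183    0.        ] [ 543.03238347 -434.70421844    0.        ]
earm [ 618.10002628 -160.67404051    0.        ] [ 6.23031559e+02 -1.57757944e+02 -1.13686838e-13]
hinge [ 497.31609503 -261.09958304  198.        ]
mouth top z184 [ 504.85719786 -316.63322755  184.        ]
knob z222 [ 545.62124169 -426.33206601  222.        ] [ 546.76614786 -422.05637028  222.        ]
[(0.87, [287.1, 154.5, 504.5, 306.7])]
knob_grip side [(0.92, [336.4, 304.9, 360.7, 397.3])]
knob_grip top [(0.92, [429.3, 195.4, 478.5, 224.9])]
index_knob side [(0.62, [336.4, 303.5, 361.3, 392.8])]
index_knob top [(0.57, [432.6, 198.2, 478.3, 225.6]), (0.47, [328.7, 243.7, 336.9, 252.1])]
beaker_center side [(0.94, [252.5, 358.0, 292.1, 426.8]), (0.63, [365.1, 224.0, 398.5, 267.8])]
beaker_center top [(0.77, [207.7, 160.4, 251.1, 200.9]), (0.59, [425.5, 261.9, 470.4, 302.1])]
lever_pad side [(0.56, [298.2, 212.4, 364.6, 280.2])]
lever_pad top [(0.6, [285.8, 186.3, 366.4, 270.3]), (0.2, [366.6, 189.1, 397.5, 207.3])]
carousel side [(0.64, [249.6, 306.9, 428.4, 479.6])]
carousel top [(0.8, [352.4, 153.7, 508.7, 303.1]), (0.75, [285.0, 186.6, 361.4, 270.4]), (0.58, [389.7, 258.1, 416.7, 287.5]), (0.19, [429.8, 201.3, 476.0, 224.3])]
tray side [(0.6, [297.6, 214.7, 364.6, 278.6]), (0.27, [249.8, 212.3, 431.6, 480.0])]
tray top [(0.77, [283.2, 187.6, 367.6, 271.9])]
```

View pics/zT.png

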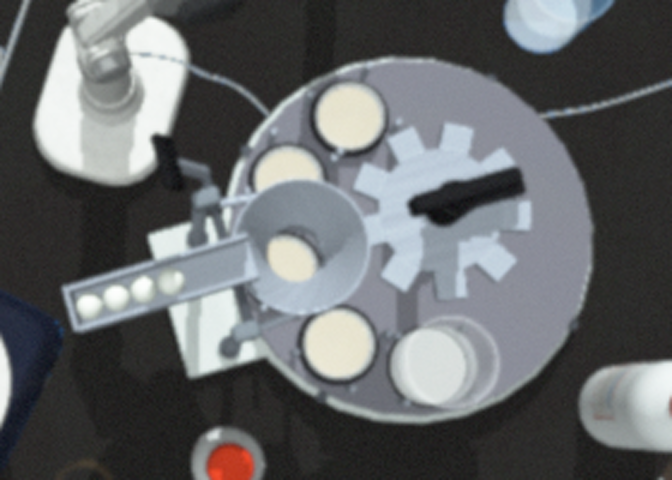

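View pics/zS.png

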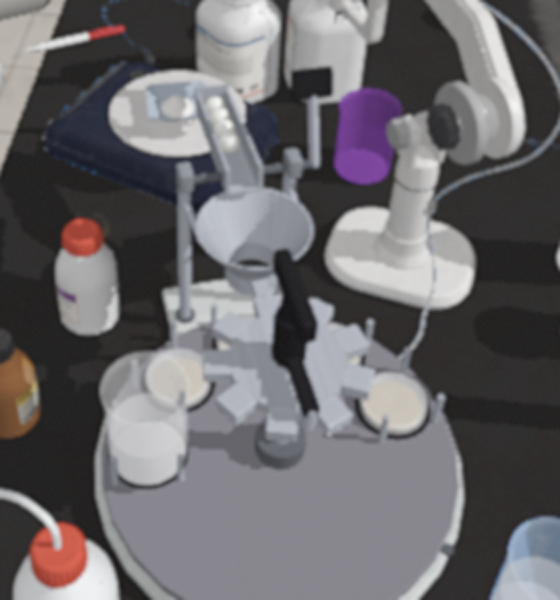

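```bash
cat > rig.py <<'E'
from h import *
from scipy.optimize import least_squares
th=.35
PTS={'indexer':(0,0,0),'knob_grip':(0,0,222),'spout':(-113,0,122),'funnel_mouth':(-113,0,184),'tray_hinge':(-166,0,198),
'lever_pad':(-166-74*np.sin(th),68,198+74*np.cos(th))}
def W(p,q): c,s=np.cos(p[2]),np.sin(p[2]); q=np.atleast_2d(q); return np.c_[p[0]+c*q[:,0]-s*q[:,1],p[1]+s*q[:,0]+c*q[:,1],q[:,2]]
def fit(obs):  # obs (name,im,uv)
    f=lambda p: np.concatenate([(P(im,W(p,PTS[n]))[0]-uv) for n,im,uv in obs])
    r=least_squares(f,[543,-428,-1.25],loss='soft_l1',f_scale=2); return r.x,f(r.x).reshape(-1,2)
E
python3 - <<'E'
from rig import *
ims={n:optics.get_image(n) for n in('side','top')}
obs=[]
for k in PTS:
  for n,i in ims.items():
    r=nets.tip_of(k,i)
    if r: obs.append((k,i,r[0]['uv']))
p,e=fit(obs); print(p)
for o,q in zip(obs,e): print(o[0],o[1]['shot'],np.round(q,1))
for k in PTS: print(k,np.round(W(p,PTS[k])))
bk=W(p,[[113*np.cos(np.pi+2*.698),113*np.sin(np.pi+2*.698),46]]); print('beaker pred',bk,P(ims['top'],bk),P(ims['side'],bk))
E
```

```text
[ 544.68778554 -424.91157117   -1.27045269]
indexer 5 [-0.1  1.4]
indexer 6 [-0.7  1.1]
knob_grip 5 [-1.2 -0.9]
knob_grip 6 [ 2.8 -2.7]
spout 5 [ -9.7 -89.6]
spout 6 [ 1.3 -0.7]
funnel_mouth 5 [-0.5  2.4]
funnel_mouth 6 [-0.1 -3.6]
tray_hinge 5 [ 0.8 -0.5]
tray_hinge 6 [ 0.6 -0. ]
lever_pad 5 [-3.6 -0.7]
lever_pad 6 [-3.6 -2.1]
indexer [[ 545. -425.    0.]]
knob_grip [[ 545. -425.  222.]]
spout [[ 511. -317.  122.]]
funnel_mouth [[ 511. -317.  184.]]
tray_hinge [[ 496. -266.  198.]]
lever_pad [[ 553. -222.  268.]]
beaker pred [[ 432.57717651 -439.06117687   46.        ]] [[439.4699503  280.01893337]] [[273.0544051  399.41038387]]
```

Emit:
move_arm(
  steps=[
    [1, 0, 0, 40, 0, 0, 0.12],
    [1, 0, 0, 80, 0, 0, 0.24],
    [1, 0, 0, 120, 0, 0, 0.36],
    [1, 30, 10, 140, 0, 0, 0.48],
    [1, 60, 25, 140, 0, 0, 0.6],
  ],
)

```text
clock: 3.07
position: [266.1, -567.7, 354.4]
ee_rot: [-0.452, 0.892, -0.006, 0.0]
contact_force: [0.5, -1.1, 1.3]
gripper_width: 85.7
```

Emit:
move_arm(
  steps=[
    [1, 35, 18, 0, 0, 0, 0.12],
    [1, 70, 35, 0, 0, 0, 0.24],
    [1, 105, 50, 0, 0, 0, 0.36],
    [1, 140, 67, 0, 0, 0, 0.48],
    [1, 175, 85, 0, 0, 0, 0.6],
  ],
)

```text
clock: 3.48
position: [442.4, -479.1, 347.4]
ee_rot: [-0.697, 0.717, -0.0, 0.0]
contact_force: [-0.3, -0.5, -0.2]
gripper_width: 85.6
```

Emit:
move_arm(
  steps=[
    [1, 35, 18, 0, 0, 0, 0.12],
    [1, 70, 35, 0, 0, 0, 0.24],
    [1, 104, 54, 0, 0, 0, 0.336],
    [1, 104, 54, 0, 0, 0, 0.336],
    [1, 104, 54, 0, 0, 0, 0.336],
  ],
)

```text
clock: 3.9
position: [546.9, -424.5, 345.9]
ee_rot: [0.806, -0.592, -0.001, 0.0]
contact_force: [-0.1, -0.0, 0.0]
gripper_width: 85.7
```

```bash
python3 - <<'E'
from rig import *
s=readout.read_state(); print(s['clock'],s['position'],s['ee_rot'],s['joints'])
ims={n:optics.get_image(n) for n in('wrist','top','side')}
cv2.imwrite('pics/w1.png',ims['wrist']['frame'])
p=[544.7,-424.9,-1.2705]
print(P(ims['wrist'],W(p,[PTS['knob_grip'],(39,0,233),(-39,0,233)])))
for n,i in ims.items():
  for k in ['knob_grip','lever_pad','funnel_mouth']: print(n,k,[(np.round(x['uv']),round(x['conf'],2)) for x in nets.tip_of(k,i)[:2]])
E
```

```text
3.9 [ 546.90284215 -424.45244704  345.85187052] [ 8.06061027e-01 -5.91831593e-01 -9.87684080e-04  1.02367279e-04] [-4.27166259e-01  4.63282300e-01  4.67145885e-01 -2.03974077e-04
 -1.57663536e+00  7.31302422e-01]
[[324.67934146 228.93253357]
 [325.09292134 183.30338098]
 [324.47789345 277.36349526]]
wrist knob_grip [(array([325., 229.]), 0.65)]
wrist lever_pad []
wrist funnel_mouth [(array([327., 328.]), 0.65)]
top knob_grip [(array([452., 206.]), 0.89)]
top lever_pad []
top funnel_mouth [(array([386., 234.]), 0.58)]
side knob_grip [(array([350., 325.]), 0.89)]
side lever_pad [(array([357., 223.]), 0.91)]
side funnel_mouth [(array([328., 294.]), 0.92)]
```

View pics/w1.png

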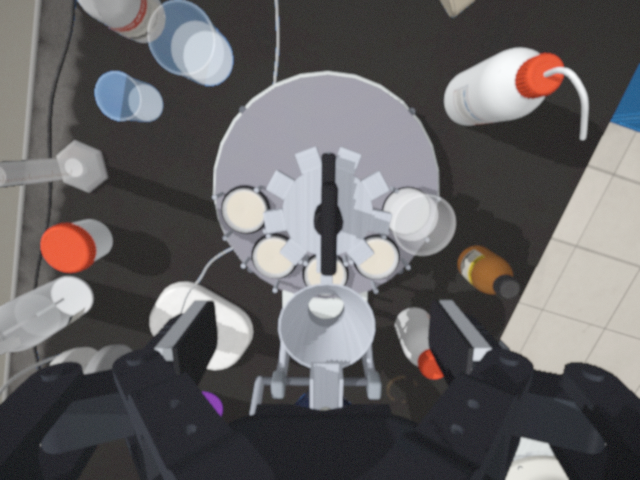

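```bash
python3 - <<'E'
from rig import *
i=optics.get_image('wrist')
g=cv2.cvtColor(i['frame'],cv2.COLOR_BGR2GRAY)
for r in range(150,286,6):
    row=g[r,300:355]; c=np.where(row<70)[0]+300
    print(r,(c.min(),c.max()) if len(c) else None)
p=[544.7,-424.9,-1.2705]
print(P(i,W(p,[(39,0,233),(-39,0,233),(39,-7,233),(-39,7,233),(61,0,165),(0,0,222)])))
cv2.imwrite('pics/w2.png',cv2.resize(i['frame'][140:290,260:400],None,fx=4,fy=4))
E
```

```text
150 None
156 (np.int64(320), np.int64(330))
162 (np.int64(320), np.int64(331))
168 (np.int64(320), np.int64(331))
174 (np.int64(320), np.int64(331))
180 (np.int64(320), np.int64(330))
186 (np.int64(320), np.int64(331))
192 (np.int64(319), np.int64(333))
198 (np.int64(319), np.int64(332))
204 (np.int64(319), np.int64(333))
210 (np.int64(314), np.int64(335))
216 (np.int64(313), np.int64(337))
222 (np.int64(312), np.int64(339))
228 (np.int64(313), np.int64(338))
234 (np.int64(317), np.int64(333))
240 (np.int64(319), np.int64(332))
246 (np.int64(319), np.int64(332))
252 (np.int64(319), np.int64(331))
258 (np.int64(309), np.int64(338))
264 (np.int64(319), np.int64(331))
270 (np.int64(302), np.int64(345))
276 None
282 None
[[321.65838789 184.7340064 ]
 [321.63227015 278.13069221]
 [330.60130666 184.74305558]
 [313.31727926 278.12223797]
 [321.86236496 153.62553186]
 [321.68137507 230.00090897]]
```

View pics/w2.png

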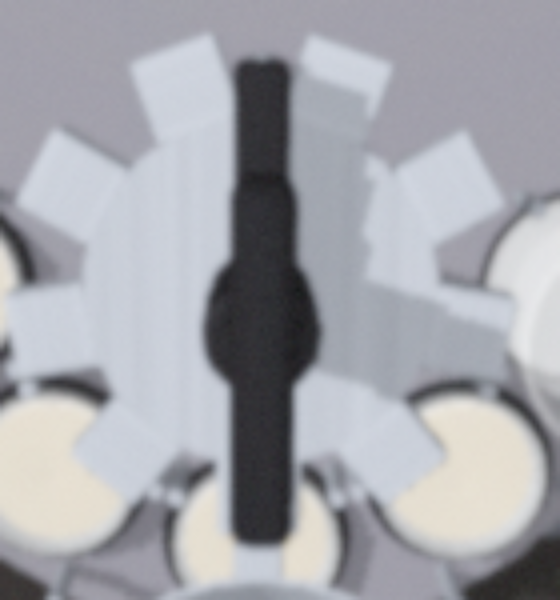

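Emit:
move_arm(
  steps=[
    [1, -3, -1.5, -30, 0, 0, 0],
    [1, -3, -1.5, -60, 0, 0, 0],
    [1, -3, -1.5, -90, 0, 0, 0],
    [1, -3, -1.5, -97, 0, 0, 0],
    [1, -3, -1.5, -97, 0, 0, 0],
  ],
)

```text
clock: 4.97
position: [540.9, -426.9, 247.4]
ee_rot: [0.805, -0.593, -0.003, 0.0]
contact_force: [0.2, -0.0, -0.3]
gripper_width: 85.0
```

```bash
python3 - <<'E'
from rig import *
i=optics.get_image('wrist');i=optics.get_image('wrist')
s=readout.read_state(); print(s['clock'],s['position'],s['ee_rot'])
R=cv2.Rodrigues(np.array(i['rvec']))[0]; print('cam',ray(i,(320,240)))
g=cv2.cvtColor(i['frame'],cv2.COLOR_BGR2GRAY)
p=[542,-427.2,-1.2705]
print(P(i,W(p,[(39,0,233),(-39,0,233),(39,-7,233),(-39,7,233),(0,0,222)])), P(i,s['position']))
cv2.imwrite('pics/w3.png',i['frame'])
E
```

```text
5.0667 [ 542.65230215 -428.33108575  252.15011107] [ 8.05228036e-01 -5.92963621e-01  1.33741859e-03  4.06462811e-04]
cam (array([ 562.05846307, -492.71823797,  416.38911709]), array([-0.07120609,  0.24847037, -0.96601872]))
[[321.5744487  203.63455782]
 [321.4358596  337.69093442]
 [335.06059695 203.65556432]
 [309.32782342 337.68012162]
 [321.53110769 267.59581741]] [[320.86161917 285.42858256]]
```

View pics/w3.png

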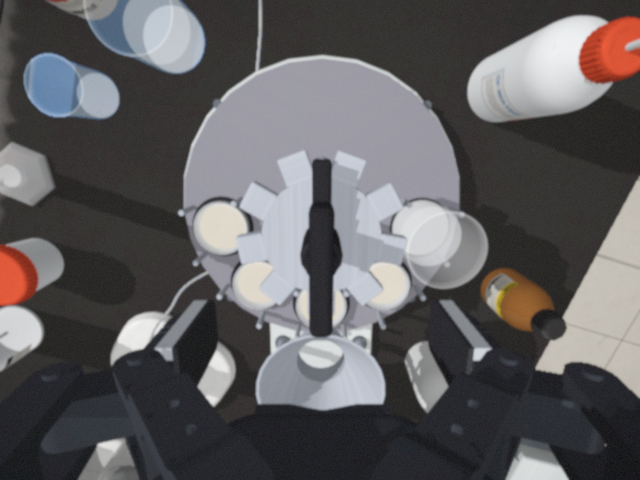

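Emit:
move_arm(
  steps=[
    [1, -0.5, 1, -20, 0, 0, 0],
    [1, -0.5, 1, -37, 0, 0, 0],
    [0.2, -0.5, 1, -37, 0, 0, 0],
    [-0.5, -0.5, 1, -37, 0, 0, 0],
    [-0.5, -0.5, 1, -37, 0, 0, 0],
  ],
)

```text
clock: 5.48
position: [542.5, -427.5, 216.1]
ee_rot: [0.805, -0.593, 0.002, 0.0]
contact_force: [0.5, -0.6, 0.1]
gripper_width: 51.5
```

Emit:
move_arm(
  steps=[
    [-1, 0, 0, 0, 0, 0, 0],
    [-1, 0, 0, 0, 0, 0, 0],
    [-1, 0, 0, 0, 0, 0, 0],
    [-1, 0, 0, 0, 0, 0, 0],
    [-1, 0, 0, 0, 0, 0, 0],
  ],
)

```text
clock: 5.9
position: [541.5, -426.6, 213.6]
ee_rot: [0.805, -0.593, 0.0, -0.0]
contact_force: [-0.2, -0.4, -0.4]
gripper_width: 0.2
```

```bash
python3 - <<'E'
from rig import *
i=optics.get_image('wrist')
s=readout.read_state(); print(s['clock'],s['position'],s['ee_rot'],s['gripper_width'],s['contact_force'],s['wrist_torque'])
cv2.imwrite('pics/w4.png',i['frame'])
i=optics.get_image('side'); cv2.imwrite('pics/s4.png',cv2.resize(i['frame'][180:480,200:480],None,fx=2,fy=2))
E
```

```text
5.95 [ 541.49327228 -426.58550812  213.46099937] [ 8.05146900e-01 -5.93075427e-01  8.15737121e-05  2.61225128e-05] 0.2864565748074601 [ 0.32395284 -0.31930317  0.43314089] [-0.04984502  0.04224473  0.00521251]
```

View pics/w4.png

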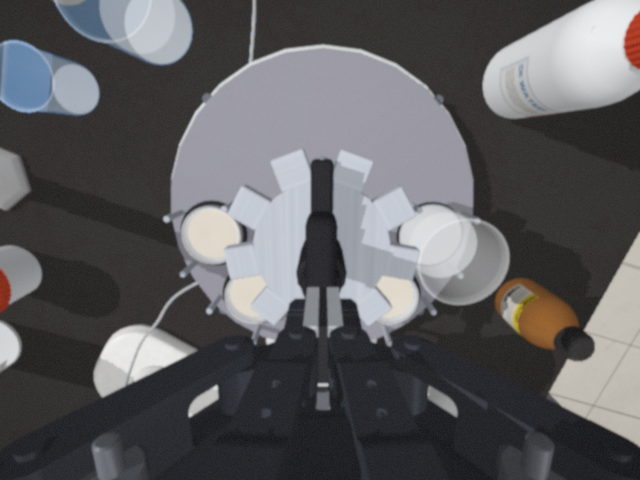

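View pics/s4.png

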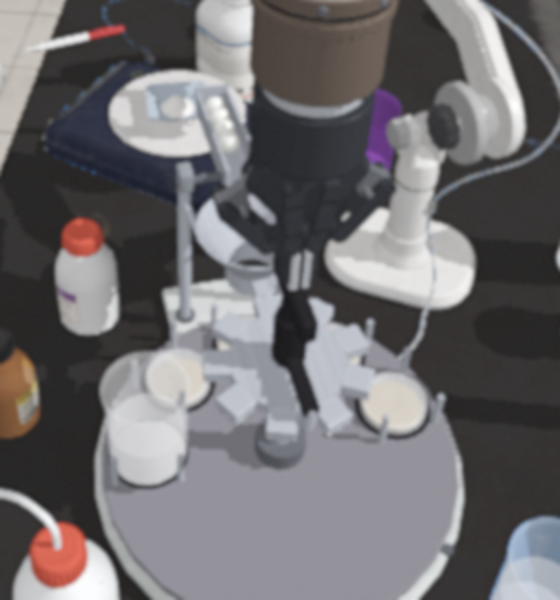

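```bash
python3 - <<'E'
from rig import *
i=optics.get_image('wrist')
s=readout.read_state()
p=[542,-427.2,-1.2705]
f=i['frame'].copy()
for z,c in((233,(0,0,255)),(211,(0,255,0))):
    q=P(i,W(p,[(39,7,z),(39,-7,z),(-39,-7,z),(-39,7,z)])).astype(int); cv2.polylines(f,[q],True,c,1)
t=P(i,s['position']); print(t, P(i,W(p,(0,0,222))))
cv2.circle(f,tuple(t[0].astype(int)),3,(255,0,255),-1)
cv2.imwrite('pics/w5.png',cv2.resize(f[130:430,180:470],None,fx=2,fy=2))
j=optics.get_image('side'); g=j['frame'].copy()
print(P(j,s['position']))
for z,c in((233,(0,0,255)),(211,(0,255,0))):
    q=(P(j,W(p,[(39,7,z),(39,-7,z),(-39,-7,z),(-39,7,z)]))).astype(int); cv2.polylines(g,[q],True,c,1)
cv2.circle(g,tuple(P(j,s['position'])[0].astype(int)),2,(255,0,255),-1)
cv2.imwrite('pics/s5.png',cv2.resize(g[230:410,270:430],None,fx=3.3,fy=3.3))
E
```

```text
[[322.03206841 285.18723267]] [[321.23979567 290.69236715]]
[[343.95576279 332.04141719]]
```

View pics/w5.png

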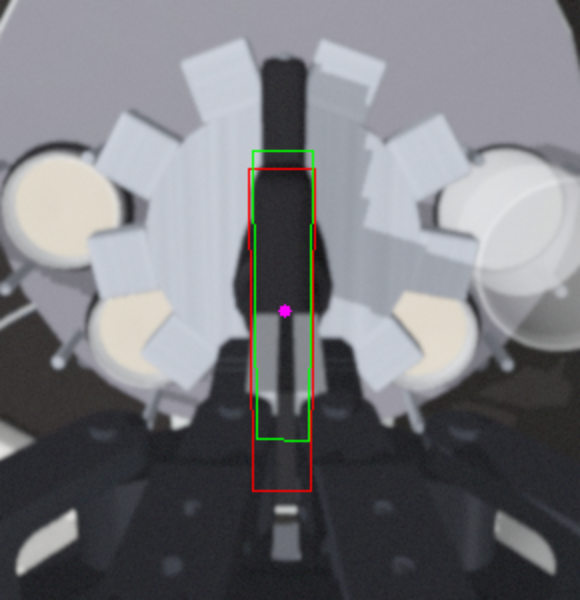

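View pics/s5.png

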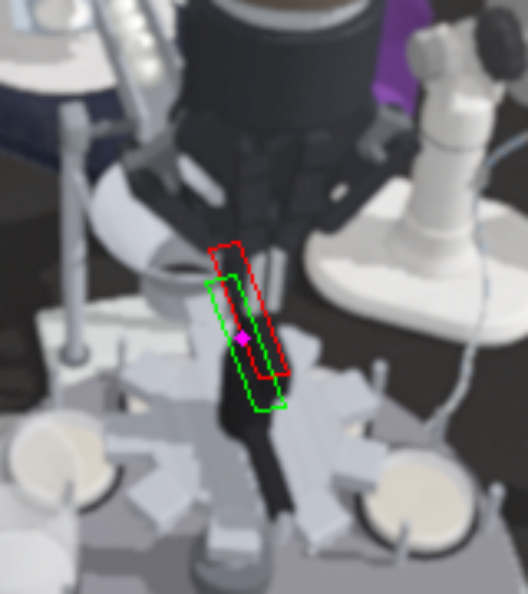

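```bash
python3 - <<'E'
from rig import *
j=optics.get_image('side'); t=optics.get_image('top')
a=cv2.resize(j['frame'][250:410,290:410],None,fx=5,fy=5,interpolation=cv2.INTER_CUBIC)
a=np.clip(a.astype(float)*2.0,0,255).astype(np.uint8)[:600]
cv2.imwrite('pics/s6.png',a)
i=optics.get_image('wrist')
b=cv2.resize(i['frame'][200:380,240:400],None,fx=3.3,fy=3.3,interpolation=cv2.INTER_CUBIC)
b=np.clip(b.astype(float)*2.5,0,255).astype(np.uint8)
cv2.imwrite('pics/w6.png',b)
print(readout.read_state())
E
```

```text
{'clock': 6.25, 'joints': array([-4.33299871e-01,  4.92727764e-01,  1.95877760e-01,  5.98338786e-06,
       -1.27410572e+00,  7.34310840e-01]), 'joint_vel': array([ 1.32215446e-03,  9.05240879e-04,  1.09343645e-03, -1.44808276e-05,
       -6.21717566e-04, -1.04297512e-03]), 'joint_efforts': array([-1.98033254e-04, -4.50529039e+01,  1.94008881e+01,  4.31049541e+00,
       -9.36086908e-04, -6.37384417e-06]), 'position': array([ 541.45448527, -426.56189006,  213.22322093]), 'ee_rot': array([ 8.05135869e-01, -5.93090403e-01, -7.75101759e-05,  1.87607131e-05]), 'contact_force': array([-1.23883892,  0.09161916,  0.40610588]), 'wrist_torque': array([-0.05117547,  0.00035127,  0.02035345]), 'gripper_width': 0.3252239313604267}
```

View pics/s6.png

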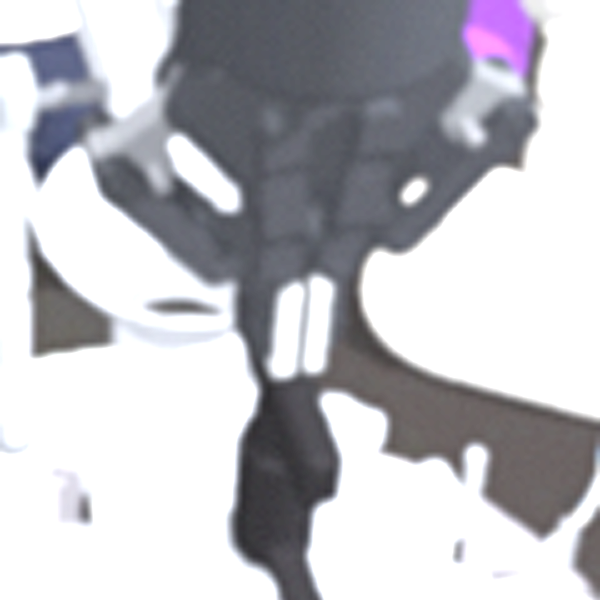

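View pics/w6.png

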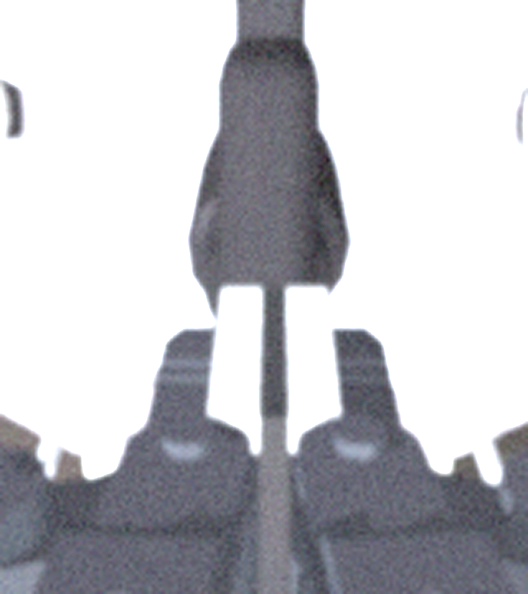

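```bash
python3 - <<'E'
from rig import *
i=optics.get_image('wrist'); j=optics.get_image('side')
for a,b in [((321.5,286.5),(350,325)),((321.5,286.5),(347,326)),((322,213),(354,345)),((322,213),(355,330)),]:
    X=tri([(i,a),(j,b)]); print(X,P(i,X)-a,P(j,X)-b)
for z in (195,200,205,211,222,233): print(z,P(j,W([542,-427.2,-1.2705],[(39,0,z),(-39,0,z)])).round().tolist(), P(i,W([542,-427.2,-1.2705],[(39,0,z),(-39,0,z)])).round().tolist())
E
```

```text
[ 546.73197986 -438.64482834  243.75785277] [[-3.22602431 -2.66680261]] [[-1.07339422 -0.56414102]]
[ 544.35121803 -435.01607675  236.28115902] [[-0.2289681  -0.18472755]] [[-0.07925732 -0.04061442]]
[ 554.1098498  -465.12587684  231.7398696 ] [[-1.63595785 -0.91052739]] [[-0.54788009 -0.15516763]]
[ 554.32690541 -471.53297312  269.49180838] [[3.02181633 1.63943042]] [[0.78623339 0.21166099]]
195 [[351.0, 361.0], [337.0, 322.0]] [[321.0, 201.0], [321.0, 335.0]]
200 [[351.0, 359.0], [337.0, 319.0]] [[321.0, 202.0], [321.0, 339.0]]
205 [[352.0, 357.0], [337.0, 317.0]] [[321.0, 204.0], [321.0, 344.0]]
211 [[352.0, 354.0], [337.0, 314.0]] [[321.0, 206.0], [321.0, 350.0]]
222 [[353.0, 349.0], [338.0, 310.0]] [[321.0, 210.0], [321.0, 362.0]]
233 [[353.0, 344.0], [338.0, 304.0]] [[321.0, 215.0], [321.0, 376.0]]
```

Emit:
move_arm(
  steps=[
    [-1, 0, 0, 3, 0, 0, 0],
    [-1, 0, 0, 6, 0, 0, 0],
    [-1, 0, 0, 8, 0, 0, 0],
    [-1, 0, 0, 8, 0, 0, 0],
  ],
)

```text
clock: 6.68
position: [541.8, -426.8, 222.3]
ee_rot: [0.805, -0.593, 0.001, -0.0]
contact_force: [0.4, 0.2, -0.2]
gripper_width: -0.0
```

```bash
python3 - <<'E'
from rig import *
j=optics.get_image('side'); 
a=cv2.resize(j['frame'][250:410,290:410],None,fx=3.7,fy=3.7,interpolation=cv2.INTER_CUBIC)
a=np.clip(a.astype(float)*2.0,0,255).astype(np.uint8)[:600]
i=optics.get_image('wrist')
b=cv2.resize(i['frame'][200:380,240:360],None,fx=3.3,fy=3.3,interpolation=cv2.INTER_CUBIC)
b=np.clip(b.astype(float)*2.5,0,255).astype(np.uint8)
h=min(len(a),len(b))
cv2.imwrite('pics/c7.png',np.hstack([a[:h],b[:h]])[:, :800])
s=readout.read_state();print(s['position'],s['contact_force'],s['gripper_width'])
E
```

```text
[ 541.53968055 -426.57747958  221.58461726] [-0.17720196  0.15288896  0.1078482 ] 0.03347205849541619
```

View pics/c7.png

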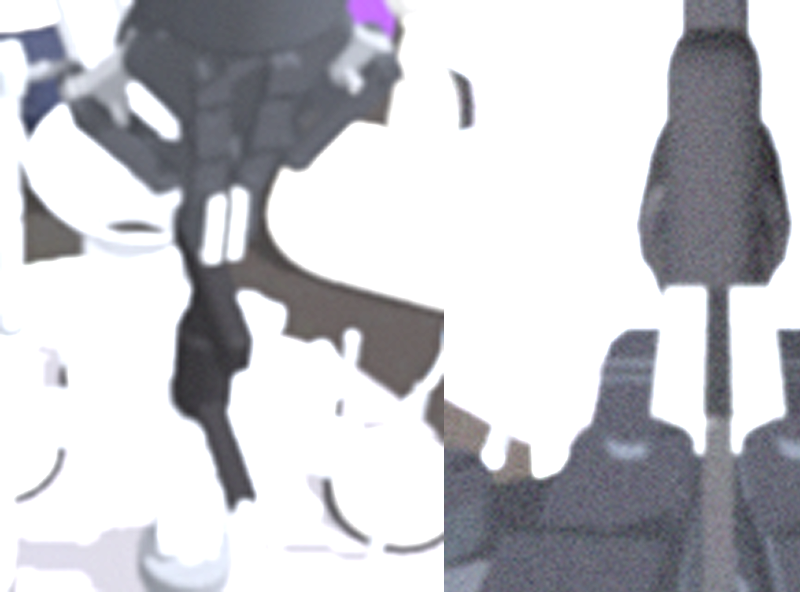

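Emit:
move_arm(
  steps=[
    [1, 0, 0, 5, 0, 0, 0],
    [1, 0, 0, 5, 0, 0, 0],
    [1, 0, 0, 5, 0, 0, 0],
    [1, 0, 0, 5, 0, 0, 0],
    [1, 0, 0, 5, 0, 0, 0],
  ],
)

```text
clock: 7.2
position: [541.4, -426.5, 226.2]
ee_rot: [0.805, -0.593, -0.0, -0.0]
contact_force: [0.0, -0.9, 0.7]
gripper_width: 60.6
```

Emit:
move_arm(
  steps=[
    [1, 0, 0, -15, 0, 0, 0],
    [1, 0, 0, -30, 0, 0, 0],
    [1, 0, 0, -35, 0, 0, 0],
    [0.2, 0, 0, -35, 0, 0, 0],
    [-0.2, 0, 0, -35, 0, 0, 0],
  ],
)

```text
clock: 7.62
position: [541.5, -426.8, 191.4]
ee_rot: [0.805, -0.593, -0.0, 0.0]
contact_force: [-0.4, -0.5, -0.1]
gripper_width: 64.0
```

Emit:
move_arm(
  steps=[
    [-0.5, 0, 0, 0, 0, 0, 0],
    [-1, 0, 0, 0, 0, 0, 0],
    [-1, 0, 0, 0, 0, 0, 0],
    [-1, 0, 0, 0, 0, 0, 0],
    [-1, 0, 0, 0, 0, 0, 0],
  ],
)

```text
clock: 8.03
position: [542.5, -426.5, 192.3]
ee_rot: [0.805, -0.593, 0.001, -0.0]
contact_force: [2.4, 1.0, 1.3]
gripper_width: 12.5
```

```bash
cat > see.py <<'E'
from rig import *
import sys
j=optics.get_image('side'); 
a=cv2.resize(j['frame'][250:410,290:410],None,fx=3.3,fy=3.3,interpolation=cv2.INTER_CUBIC)
a=np.clip(a.astype(float)*2.0,0,255).astype(np.uint8)
i=optics.get_image('wrist')
b=cv2.resize(i['frame'][200:360,240:360],None,fx=3.3,fy=3.3,interpolation=cv2.INTER_CUBIC)
b=np.clip(b.astype(float)*2.5,0,255).astype(np.uint8)
cv2.imwrite(sys.argv[1],np.hstack([a,b]))
s=readout.read_state();print(s['clock'],s['position'],s['ee_rot'],s['contact_force'],s['wrist_torque'],s['gripper_width'])
E
python3 see.py pics/c8.png
```

```text
8.1333 [ 542.44542103 -426.54239335  192.25950511] [ 8.05209797e-01 -5.92988602e-01  1.25724992e-03 -3.46241600e-04] [3.01306916 1.64496775 2.58812066] [ 0.50722441 -0.6063725  -0.09586459] 12.403299087794771
```

View pics/c8.png

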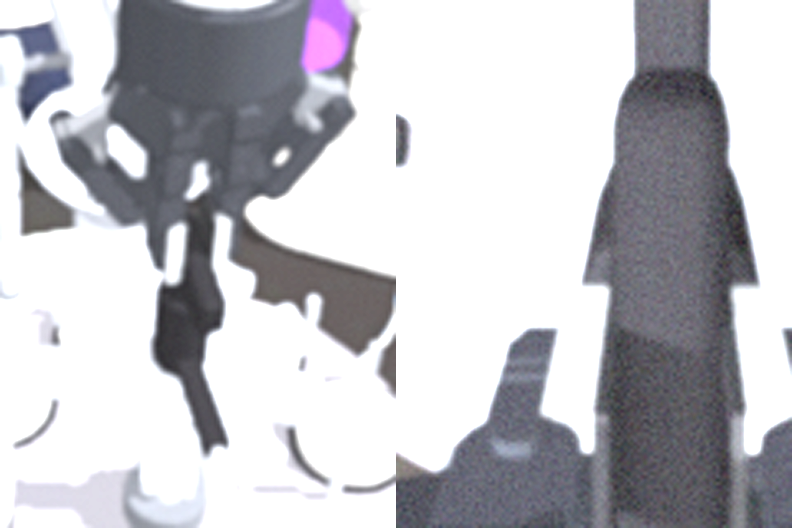

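Emit:
move_arm(
  steps=[
    [-1, 0, 0, 5, 0, 0, 0],
    [-1, 0, 0, 10, 0, 0, 0],
    [-1, 0, 0, 14, 0, 0, 0],
    [-1, 0, 0, 17, 0, 0, 0],
    [-1, 0, 0, 17, 0, 0, 0],
  ],
)

```text
clock: 8.55
position: [542.3, -426.4, 206.3]
ee_rot: [0.805, -0.593, -0.0, -0.001]
contact_force: [6.1, -1.7, -8.0]
gripper_width: 12.9
```

```bash
python3 see.py pics/c9.png
```

```text
8.65 [ 542.29508921 -426.37504403  205.78049827] [ 8.05009386e-01 -5.93261640e-01 -2.46229129e-04 -6.74078362e-04] [ 6.01559982 -1.69868814 -8.63601856] [-0.63600646 -1.62015605 -0.0820296 ] 12.337893988364218
```

View pics/c9.png

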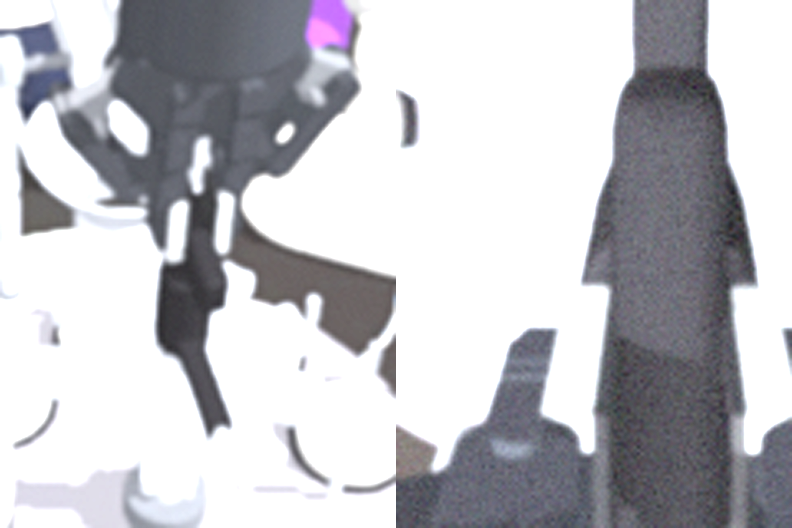

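Emit:
move_arm(
  steps=[
    [-1, 0.5, 0, 2, 0, 0, 0],
    [-1, 1, 0, 3, 0, 0, 0],
    [-1, 1, 0, 3, 0, 0, 0],
    [-1, 1, 0, 3, 0, 0, 0],
  ],
)

```text
clock: 8.98
position: [542.3, -426.4, 209.6]
ee_rot: [0.805, -0.593, -0.001, -0.0]
contact_force: [4.7, -2.1, -9.1]
gripper_width: 12.4
```

```bash
python3 -c "
from rig import *
s=readout.read_state();print(s['clock'],s['position'],s['ee_rot'],s['contact_force'],s['wrist_torque'],s['gripper_width'])"
```

```text
8.9833 [ 542.29528173 -426.36025133  209.58206222] [ 8.05026823e-01 -5.93237585e-01 -9.78257132e-04 -1.58628653e-04] [ 4.74969704 -2.06240545 -9.0980251 ] [-0.61130179 -1.18282239 -0.11232299] 12.395149681212219
```

Emit:
move_arm(
  steps=[
    [-1, 0, 0, 0, 0, 0, -0.02],
    [-1, 0, 0, 0, 0, 0, -0.05],
    [-1, 0, 0, 0, 0, 0, -0.09],
    [-1, 0, 0, 0, 0, 0, -0.14],
    [-1, 0, 0, 0, 0, 0, -0.2],
  ],
)

```text
clock: 9.4
position: [542.2, -426.4, 210.7]
ee_rot: [0.741, -0.672, -0.001, 0.0]
contact_force: [2.6, -3.1, -9.1]
gripper_width: 12.6
```

```bash
cat > st.py <<'E'
from rig import *
s=readout.read_state();q=s['ee_rot']
from scipy.spatial.transform import Rotation as R
m=R.from_quat(q).as_matrix(); print(round(s['clock'],2),s['position'].round(1),'yaw_y',round(np.arctan2(m[1,1],m[0,1]),4),'f',s['contact_force'].round(1),s['wrist_torque'].round(2),s['gripper_width'].round(1),s['joints'].round(2))
E
python3 st.py
```

```text
Traceback (most recent call last):
  File "st.py", line 4, in <module>
    m=R.from_quat(q).as_matrix(); print(round(s['clock'],2),s['position'].round(1),'yaw_y',round(np.arctan2(m[1,1],m[0,1]),4),'f',s['contact_force'].round(1),s['wrist_torque'].round(2),s['gripper_width'].round(1),s['joints'].round(2))
                                                                                                                                                                                         ^^^^^^^^^^^^^^^^^^^^^^^^
AttributeError: 'float' object has no attribute 'round'
```

Emit:
move_arm(
  steps=[
    [-1, 0, 0, 0, 0, 0, -0.06],
    [-1, 0, 0, 0, 0, 0, -0.12],
    [-1, 0, 0, 0, 0, 0, -0.18],
    [-1, 0, 0, 0, 0, 0, -0.24],
    [-1, 0, 0, 0, 0, 0, -0.3],
  ],
)

```text
clock: 9.82
position: [542.0, -426.4, 210.7]
ee_rot: [-0.632, 0.775, 0.001, -0.0]
contact_force: [3.3, -2.3, -8.4]
gripper_width: 12.2
```

```bash
sed -i "s/s\['gripper_width'\].round(1)/round(s['gripper_width'],1)/" st.py; python3 st.py; python3 -c "
from h import *
t=optics.get_image('top'); cv2.imwrite('pics/t10.png',cv2.resize(t['frame'][130:330,260:540],None,fx=2.4,fy=2.4))"
```

```text
9.82 [ 542.  -426.4  210.7] yaw_y 2.9394 f [ 3.3 -2.3 -8.4] [-0.76 -0.89  0.16] 12.2 [-0.43  0.5   0.19 -0.   -1.27  0.23]
```

View pics/t10.png

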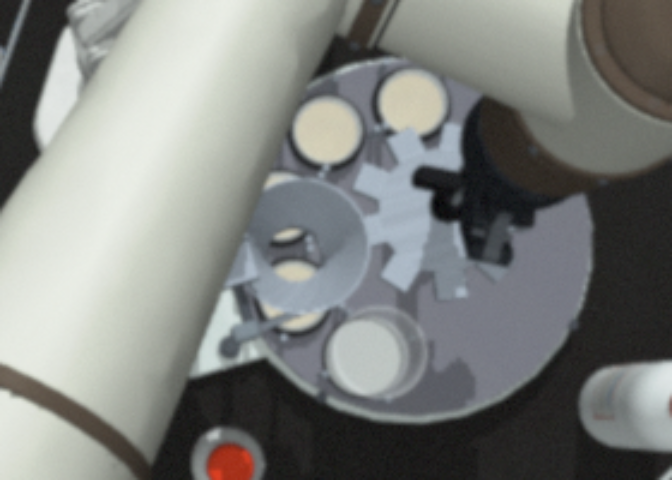

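Emit:
move_arm(
  steps=[
    [-1, 0, 0, 0, 0, 0, -0.06],
    [-1, 0, 0, 0, 0, 0, -0.12],
    [-1, 0, 0, 0, 0, 0, -0.18],
    [-1, 0, 0, 0, 0, 0, -0.24],
    [-1, 0, 0, 0, 0, 0, -0.3],
  ],
)

```text
clock: 10.28
position: [541.8, -426.3, 210.7]
ee_rot: [-0.51, 0.86, 0.001, -0.001]
contact_force: [2.1, -2.7, -9.0]
gripper_width: 12.7
```

Emit:
move_arm(
  steps=[
    [-1, 0, 0, 0, 0, 0, -0.06],
    [-1, 0, 0, 0, 0, 0, -0.12],
    [-1, 0, 0, 0, 0, 0, -0.18],
    [-1, 0, 0, 0, 0, 0, -0.24],
    [-1, 0, 0, 0, 0, 0, -0.3],
  ],
)

```text
clock: 10.7
position: [541.6, -426.2, 210.6]
ee_rot: [-0.376, 0.927, 0.001, -0.001]
contact_force: [3.0, -0.5, -8.0]
gripper_width: 12.4
```

Emit:
move_arm(
  steps=[
    [-1, 0, 0, 0, 0, 0, -0.06],
    [-1, 0, 0, 0, 0, 0, -0.12],
    [-1, 0, 0, 0, 0, 0, -0.18],
    [-1, 0, 0, 0, 0, 0, -0.24],
    [-1, 0, 0, 0, 0, 0, -0.27],
  ],
)

```text
clock: 11.12
position: [541.5, -426.1, 210.5]
ee_rot: [-0.247, 0.969, 0.001, -0.001]
contact_force: [1.8, -1.2, -8.4]
gripper_width: 12.3
```

Emit:
move_arm(
  steps=[
    [-1, 0, 0, 0, 0, 0, -0.015],
    [-1, 0, 0, 0, 0, 0, -0.026],
    [-1, 0, 0, 0, 0, 0, -0.026],
    [-1, 0, 0, 0, 0, 0, -0.026],
  ],
)

```text
clock: 11.45
position: [541.6, -426.1, 210.8]
ee_rot: [-0.236, 0.972, 0.001, -0.001]
contact_force: [-0.4, -0.1, -9.2]
gripper_width: 12.5
```

```bash
python3 st.py; python3 -c "
from rig import *
p=[542.3,-426.5,-1.2705]
out=[]
for n in ('top','side','wrist'):
  t=optics.get_image(n); f=t['frame']
  if n=='side': print('spout',P(t,W(p,PTS['spout'])))
  cv2.imwrite('pics/%s11.png'%n,f)
  print(n,[(x['uv'],x['conf']) for x in nets.tip_of('beaker_center',t)],P(t,W(p,(-113,0,46))))
"
```

```text
11.45 [ 541.6 -426.1  210.8] yaw_y 2.0467 f [-0.4 -0.1 -9.2] [-0.12 -0.06  0.02] 12.5 [-0.43  0.5   0.19 -0.   -1.27 -0.66]
top [([383.1, 240.1], 0.85), ([228.3, 182.3], 0.62)] [[378.27817387 241.11067687]]
spout [[323.32882439 318.8286727 ]]
side [([382.9, 246.2], 0.71), ([324.2, 339.2], 0.68)] [[321.83337562 346.51911156]]
wrist [([445.9, 245.7], 0.87)] [[436.31372954 240.37829522]]
```

View pics/wrist11.png

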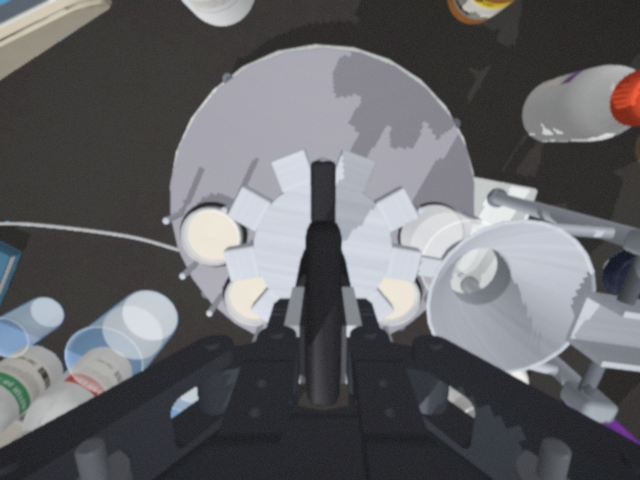

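View pics/side11.png

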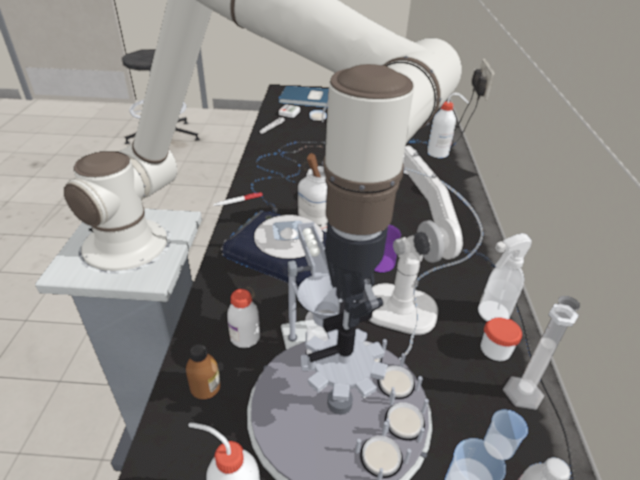

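Emit:
move_arm(
  steps=[
    [-1, 0, 0, -4, 0, 0, 0],
    [-1, 0, 0, -8, 0, 0, 0],
    [-1, 0, 0, -12, 0, 0, 0],
    [-1, 0, 0, -16, 0, 0, 0],
    [-1, 0, 0, -19, 0, 0, 0],
  ],
)

```text
clock: 12.17
position: [541.7, -426.3, 192.3]
ee_rot: [-0.236, 0.972, 0.0, -0.001]
contact_force: [-4.8, 6.5, 9.1]
gripper_width: 12.6
```

Emit:
move_arm(
  steps=[
    [-1, 0, 0, 0, 0, 0, 0],
    [-1, 0, 0, 0, 0, 0, 0],
  ],
)

```text
clock: 12.33
position: [541.7, -426.2, 192.4]
ee_rot: [-0.236, 0.972, 0.001, -0.001]
contact_force: [-4.9, 3.5, -5.3]
gripper_width: 12.5
```

```bash
python3 st.py; python3 see.py pics/c12.png
```

```text
12.33 [ 541.7 -426.2  192.4] yaw_y 2.0466 f [-4.9  3.5 -5.3] [0.95 1.3  0.03] 12.5 [-0.43  0.51  0.16  0.   -1.23 -0.66]
12.4333 [ 541.68631152 -426.16890253  192.36930769] [-2.35711836e-01  9.71822499e-01  5.97476950e-04 -7.76681533e-04] [-4.68622224  3.10402976 -5.96966234] [0.98387191 1.28689223 0.04552514] 12.551622449959424
```

View pics/c12.png

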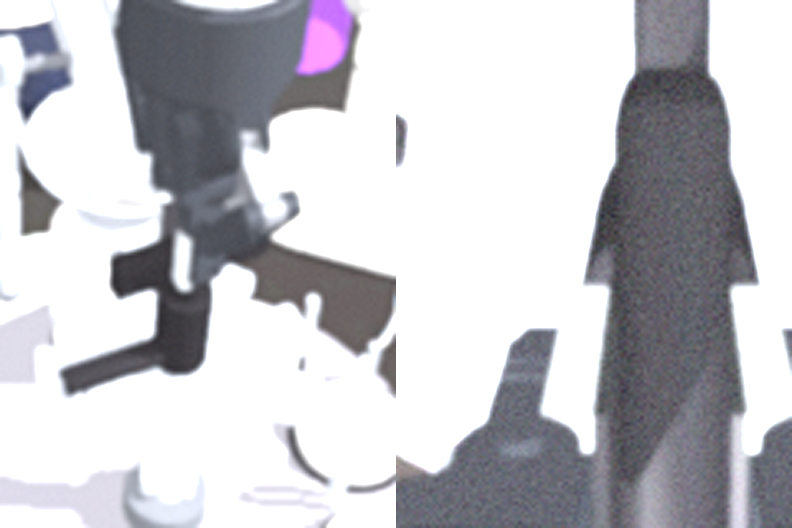

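Emit:
move_arm(
  steps=[
    [-0.4, 0, 0, 0, 0, 0, 0],
    [0, 0, 0, 0, 0, 0, 0],
    [0.5, 0, 0, 0, 0, 0, 0],
    [0.6, 0, 0, 0, 0, 0, 0],
    [0.6, 0, 0, 0, 0, 0, 0],
  ],
)

```text
clock: 12.85
position: [543.4, -427.2, 193.7]
ee_rot: [-0.236, 0.972, -0.001, 0.001]
contact_force: [0.8, 0.9, -0.0]
gripper_width: 68.5
```

Emit:
move_arm(
  steps=[
    [0.6, 0, 0, 0, 0, 0, 0],
    [0.6, 0, 0, 30, 0, 0, 0],
    [0.6, 0, 0, 65, 0, 0, 0],
    [0.6, 0, 0, 100, 0, 0, 0],
    [0.6, 0, 0, 135, 0, 0, 0],
  ],
)

```text
clock: 13.27
position: [542.3, -426.7, 329.2]
ee_rot: [-0.236, 0.972, -0.0, 0.0]
contact_force: [1.1, -0.7, 0.2]
gripper_width: 68.5
```

```bash
python3 st.py; python3 -c "
from rig import *
p=[542.1,-426.3,-1.2705]
for n in ('top','side','wrist'):
  t=optics.get_image(n); f=t['frame']
  for k in ('beaker_center','knob_grip','funnel_mouth','spout','lever_pad'):
    print(n,k,[(x['uv'],x['conf']) for x in nets.tip_of(k,t)][:2],P(t,W(p,PTS.get(k,(-113,0,46)))))
  cv2.imwrite('pics/%s13.png'%n,f)
  if n=='side': cv2.imwrite('pics/sz13.png',cv2.resize(f[200:440,240:440],None,fx=2.5,fy=2.5))
"
```

```text
13.27 [ 542.3 -426.7  329.2] yaw_y 2.0466 f [ 1.1 -0.7  0.2] [-0.08 -0.15 -0.04] 68.5 [-0.43  0.46  0.42  0.   -1.53 -0.66]
top beaker_center [([383.0, 237.3], 0.94), ([231.8, 179.5], 0.86)] [[378.17797282 241.20905835]]
top knob_grip [([451.2, 206.3], 0.96)] [[453.0190805  209.10704721]]
top funnel_mouth [([386.1, 232.5], 0.87)] [[385.00008951 231.81032707]]
top spout [([378.9, 235.6], 0.63)] [[381.68012415 236.38419522]]
top lever_pad [] [[329.43414841 197.63229712]]
side beaker_center [([320.7, 341.5], 0.72), ([379.7, 247.6], 0.69)] [[321.73257092 346.42852082]]
side knob_grip [([345.9, 327.2], 0.9)] [[344.79444107 327.96212368]]
side funnel_mouth [([328.3, 292.1], 0.87)] [[324.56818563 293.711805  ]]
side spout [([325.8, 316.1], 0.95)] [[323.22202577 318.73816935]]
side lever_pad [([359.7, 224.8], 0.84), ([325.1, 315.7], 0.66)] [[353.09155558 222.36092032]]
wrist beaker_center [([415.9, 219.2], 0.55)] [[409.31951619 216.50819848]]
wrist knob_grip [([320.9, 237.0], 0.7)] [[322.23749096 235.14913718]]
wrist funnel_mouth [([443.9, 246.6], 0.87), ([318.5, 237.0], 0.46)] [[445.43881426 246.12656651]]
wrist spout [([426.8, 229.5], 0.86)] [[426.09146098 230.26144563]]
wrist lever_pad [] [[561.47434618 382.28916235]]
```

View pics/sz13.png

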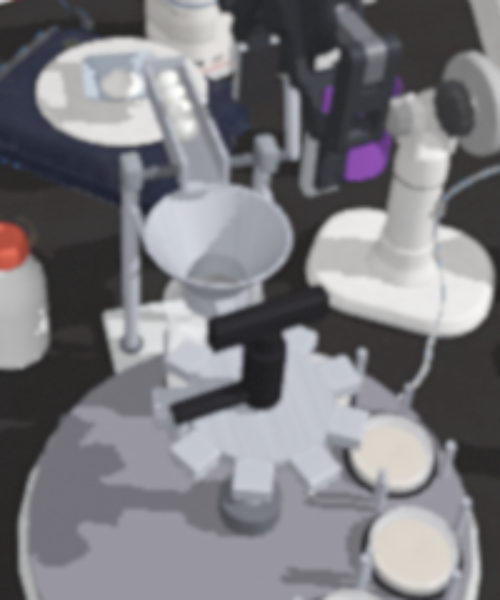

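View pics/wrist13.png

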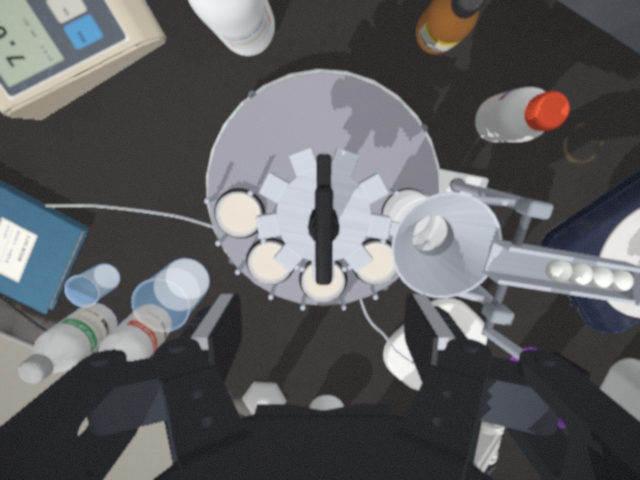

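View pics/top13.png

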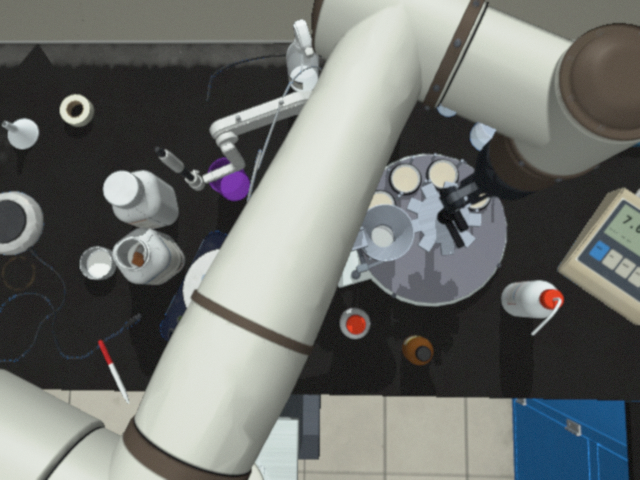

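```bash
python3 - <<'E'
from rig import *
T=optics.get_image('top');S=optics.get_image('side')
p=[542.1,-426.3,-1.2705]
print('col base top',atz(T,(303,150),40),'foot',atz(T,(306,172),15))
print('disc',tri([(S,(430,238)),(T,(347,119))]), 'armtop',tri([(S,(395,155)),(T,(225,135))]), 'rightmost',tri([(S,(455,250)),(T,(360,97))]))
print('elect tip',tri([(S,(352,225)),(T,(190,180))]))
for z in (250,300,350): print(z,atz(T,(325,150),z),atz(T,(245,150),z))
print('pad',W(p,PTS['lever_pad']),'start',W(p,(-236,72,250)))
cv2.imwrite('pics/se.png',cv2.resize(S['frame'][130:350,290:510],None,fx=2.7,fy=2.7))
E
```

```text
col base top [ 697.66900693 -164.13139671   40.        ] foot [ 657.76252962 -169.46457752   15.        ]
disc [ 680.17282759 -250.10813101  263.41889913] armtop [629.42890229 -68.17825282 320.68947249] rightmost [ 719.76114711 -271.09490478  257.33341818]
elect tip [592.34499492  49.68035378  76.04428905]
250 [ 632.69747276 -215.05616341  250.        ] [632.1797032 -84.6010252 250.       ]
300 [ 617.18510887 -216.35934722  300.        ] [616.70076228 -94.3253259  300.        ]
350 [ 601.67274498 -217.66253104  350.        ] [ 601.22182135 -104.04962659  350.        ]
pad [[ 550.44773617 -223.37515991  267.51358075]] start [[ 541.06834374 -179.56342856  250.        ]]
```

View pics/se.png

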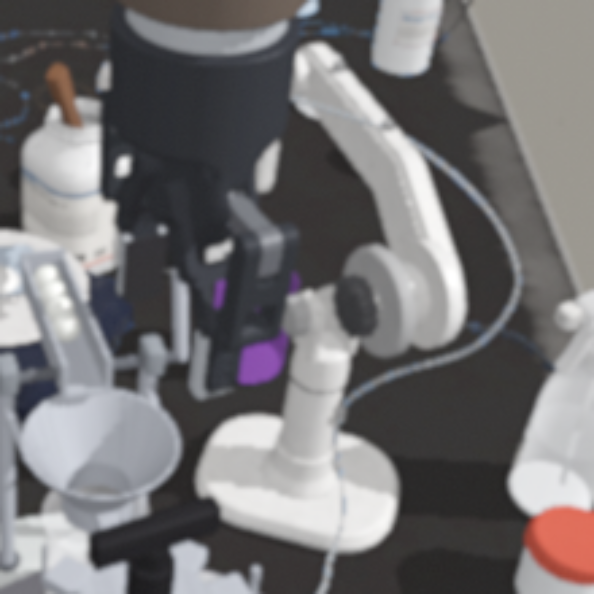

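```bash
python3 - <<'E'
from rig import *
S=optics.get_image('side')
for z in (300,400,500,600): print(z,P(S,[(542,-426,z),(600,-280,z)]).round().tolist())
E
```

```text
300 [[348.0, 289.0], [386.0, 228.0]]
400 [[354.0, 231.0], [394.0, 173.0]]
500 [[361.0, 158.0], [404.0, 108.0]]
600 [[370.0, 66.0], [416.0, 27.0]]
```

Emit:
move_arm(
  steps=[
    [-1, 0, 20, 10, 0, 0, 0.12],
    [-1, 0, 40, 15, 0, 0, 0.24],
    [-1, 0, 60, 15, 0, 0, 0.36],
    [-1, 0, 80, 15, 0, 0, 0.48],
    [-1, 0, 100, 15, 0, 0, 0.6],
  ],
)

```text
clock: 14.73
position: [542.4, -325.7, 342.5]
ee_rot: [-0.515, 0.857, -0.0, 0.0]
contact_force: [0.4, 0.2, 0.1]
gripper_width: 7.6
```

Emit:
move_arm(
  steps=[
    [-1, 0, 20, 0, 0, 0, 0.12],
    [-1, 0, 40, 0, 0, 0, 0.24],
    [-1, 0, 60, 0, 0, 0, 0.36],
    [-1, 0, 80, 0, 0, 0, 0.48],
    [-1, 0, 100, 0, 0, 0, 0.6],
  ],
)

```text
clock: 15.15
position: [542.3, -225.6, 342.5]
ee_rot: [0.745, -0.667, 0.0, -0.0]
contact_force: [-0.3, 0.5, 0.1]
gripper_width: 0.1
```

Emit:
move_arm(
  steps=[
    [-1, 0, 25, 0, 0, 0, 0.12],
    [-1, -1, 47, 0, 0, 0, 0.196],
    [-1, -1, 47, 0, 0, 0, 0.196],
    [-1, -1, 47, 0, 0, 0, 0.196],
  ],
)

```text
clock: 15.48
position: [541.5, -178.7, 342.9]
ee_rot: [0.805, -0.593, 0.0, -0.0]
contact_force: [-0.6, -0.3, 0.5]
gripper_width: 0.2
```

```bash
python3 st.py; python3 -c "
from rig import *
p=[542.1,-426.3,-1.2705]
for n in ('top','side','wrist'):
  t=optics.get_image(n); f=t['frame']
  for k in ('lever_pad','tray_hinge'):
    print(n,k,[(x['uv'],x['conf']) for x in nets.tip_of(k,t)][:2],P(t,W(p,PTS.get(k,(-113,0,46)))))
  cv2.imwrite('pics/%s14.png'%n,f)
"
```

```text
15.48 [ 541.5 -178.7  342.9] yaw_y -2.8394 f [-0.6 -0.3  0.5] [-0.   -0.05 -0.05] 0.2 [-0.03  0.23  0.12  0.   -1.46  0.34]
top lever_pad [([331.0, 197.8], 0.66)] [[329.43414841 197.63229712]]
top tray_hinge [([357.5, 237.3], 0.61)] [[355.82720785 239.60648221]]
side lever_pad [([358.9, 222.6], 0.62)] [[353.09155558 222.36092032]]
side tray_hinge [([317.4, 266.4], 0.73)] [[317.34166458 267.3126733 ]]
wrist lever_pad [([327.9, 180.2], 0.87), ([406.7, 78.1], 0.35)] [[328.22559083 181.98154029]]
wrist tray_hinge [([410.9, 141.7], 0.96)] [[408.10662821 143.04219399]]
```

View pics/side14.png

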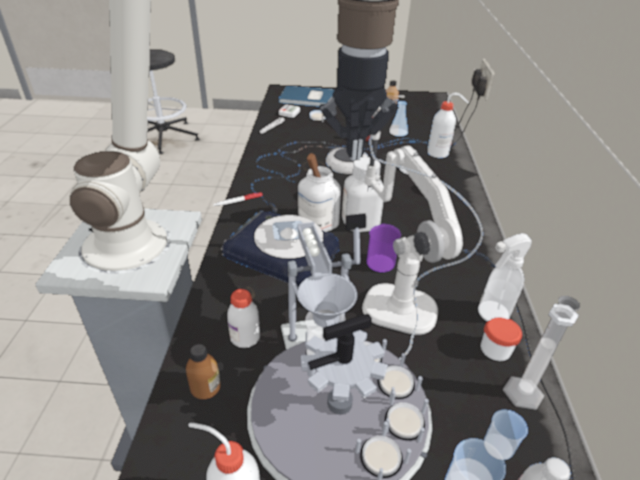

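View pics/wrist14.png

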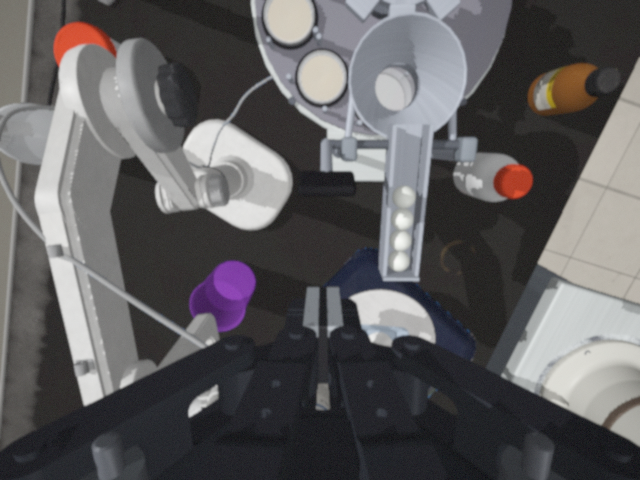

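View pics/top14.png

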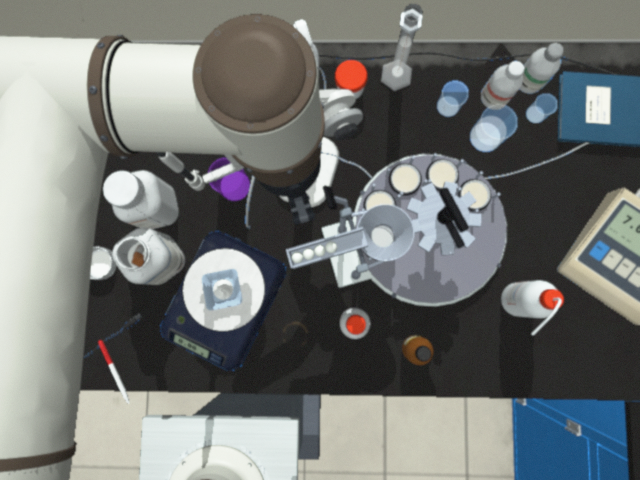

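Emit:
move_arm(
  steps=[
    [-1, 0, 0, -25, 0, 0, 0],
    [-1, 0, 0, -50, 0, 0, 0],
    [-1, 0, 0, -75, 0, 0, 0],
    [-1, 0, 0, -95, 0, 0, 0],
    [-1, 0, 0, -111, 0, 0, 0],
  ],
)

```text
clock: 16.35
position: [540.6, -179.7, 229.3]
ee_rot: [0.805, -0.593, -0.001, 0.0]
contact_force: [0.4, 0.2, -0.3]
gripper_width: 0.2
```

```bash
python3 st.py; cat > l.py <<'E'
from rig import *
import sys
S=optics.get_image('side');w=optics.get_image('wrist')
a=cv2.resize(S['frame'][130:330,270:440],None,fx=2.8,fy=2.8)
b=cv2.resize(w['frame'][:,160:],None,fx=a.shape[0]/480,fy=a.shape[0]/480)[:,:800-a.shape[1]] 
cv2.imwrite(sys.argv[1],np.hstack([a,b]))
E
python3 l.py pics/l1.png; python3 st.py
```

```text
16.35 [ 540.6 -179.7  229.3] yaw_y -2.8413 f [ 0.4  0.2 -0.3] [-0.05  0.02 -0.02] 0.2 [-0.04  0.28 -0.09 -0.   -1.2   0.34]
16.45 [ 539.6 -179.4  228.1] yaw_y -2.8413 f [-0.4  0.2  0.4] [0.   0.02 0.01] -0.1 [-0.04  0.28 -0.09 -0.   -1.2   0.34]
```

View pics/l1.png

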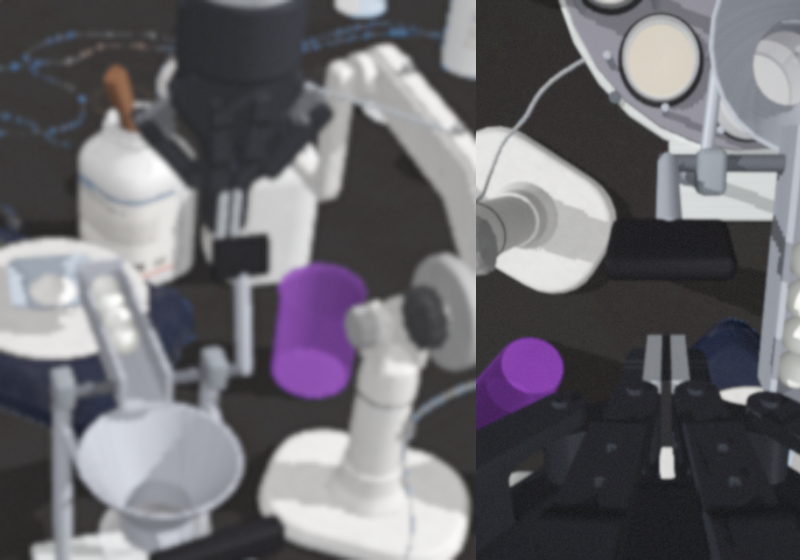

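Emit:
move_arm(
  steps=[
    [-1, 2, -6, 0, 0, 0, 0],
    [-1, 4, -12, 0, 0, 0, 0],
    [-1, 5.3, -17.2, 0, 0, 0, 0],
    [-1, 6.2, -20, 0, 0, 0, 0],
    [-1, 6.8, -22, 0, 0, 0, 0],
  ],
)

```text
clock: 16.87
position: [548.8, -202.4, 232.1]
ee_rot: [0.805, -0.593, 0.001, -0.0]
contact_force: [-0.2, 0.3, -0.4]
gripper_width: 0.2
```

Emit:
move_arm(
  steps=[
    [-1, 0.6, -2, 0, 0, 0, 0],
    [-1, 1.2, -4, 0, 0, 0, 0],
    [-1, 1.8, -6, 0, 0, 0, 0],
    [-1, 2.4, -8, 0, 0, 0, 0],
    [-1, 3.1, -10, 0, 0, 0, 0],
  ],
)

```text
clock: 17.28
position: [551.4, -211.5, 231.5]
ee_rot: [0.805, -0.593, 0.0, -0.0]
contact_force: [-0.2, 1.7, 1.1]
gripper_width: -0.1
```

```bash
python3 st.py;python3 l.py pics/l2.png
```

```text
17.28 [ 551.4 -211.5  231.5] yaw_y -2.8403 f [-0.2  1.7  1.1] [ 0.5   0.16 -0.03] -0.1 [-0.09  0.31 -0.04 -0.   -1.22  0.39]
```

View pics/l2.png

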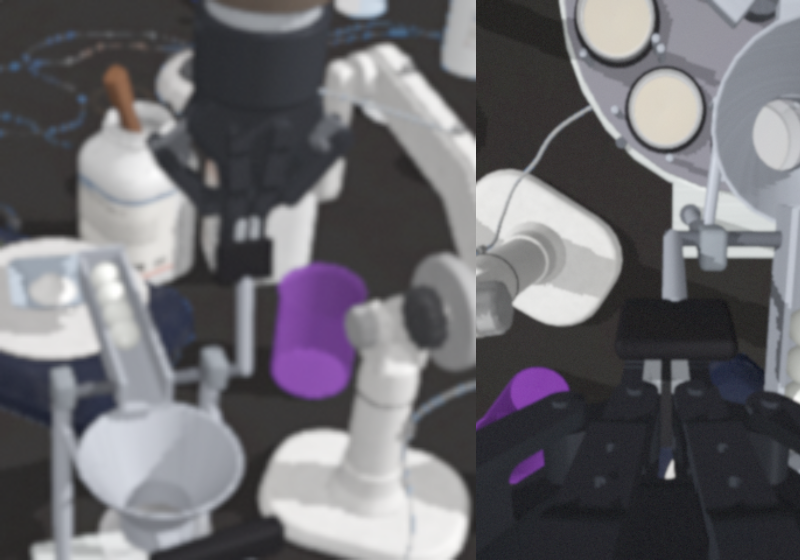

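Emit:
move_arm(
  steps=[
    [-1, 0.6, -2, 0, 0, 0, 0],
    [-1, 1.2, -4, 0, 0, 0, 0],
    [-1, 1.8, -6, 0, 0, 0, 0],
    [-1, 2.4, -8, 0, 0, 0, 0],
    [-1, 3.1, -10, 0, 0, 0, 0],
  ],
)

```text
clock: 17.8
position: [554.5, -221.8, 231.2]
ee_rot: [0.805, -0.593, -0.0, 0.0]
contact_force: [0.1, 1.6, 0.9]
gripper_width: -0.0
```

Emit:
move_arm(
  steps=[
    [-1, 0.6, -2, 0, 0, 0, 0],
    [-1, 1.2, -4, 0, 0, 0, 0],
    [-1, 1.8, -6, 0, 0, 0, 0],
    [-1, 2.4, -8, 0, 0, 0, 0],
    [-1, 3.1, -10, 0, 0, 0, 0],
  ],
)

```text
clock: 18.22
position: [557.5, -231.8, 231.2]
ee_rot: [0.805, -0.593, -0.0, 0.0]
contact_force: [-0.7, 1.3, 0.5]
gripper_width: -0.2
```

```bash
python3 st.py;python3 l.py pics/l3.png
```

```text
18.22 [ 557.5 -231.8  231.2] yaw_y -2.8408 f [-0.7  1.3  0.5] [ 0.41  0.19 -0.01] -0.2 [-0.13  0.33 -0.01 -0.   -1.23  0.43]
```

View pics/l3.png

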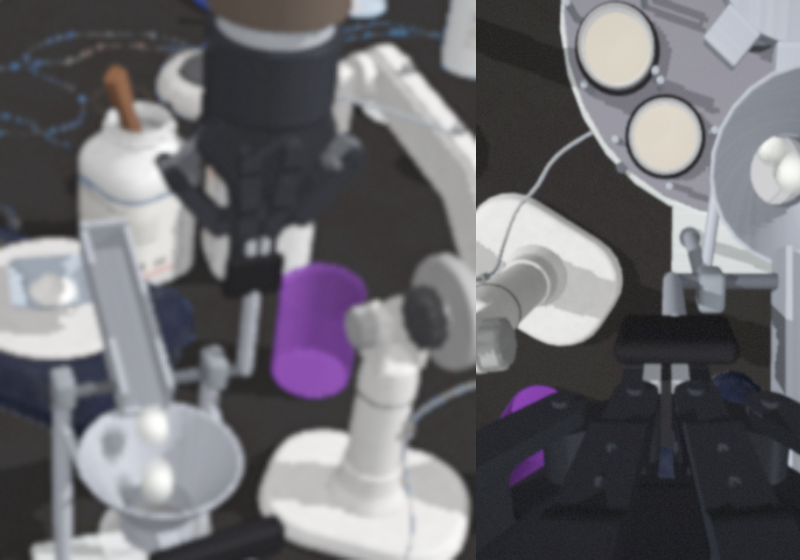

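Emit:
move_arm(
  steps=[
    [-1, 0.6, -2, 0, 0, 0, 0],
    [-1, 1.2, -4, 0, 0, 0, 0],
    [-1, 1.8, -6, 0, 0, 0, 0],
    [-1, 2.4, -8, 0, 0, 0, 0],
    [-1, 3.1, -10, 0, 0, 0, 0],
  ],
)

```text
clock: 18.73
position: [560.6, -241.7, 231.2]
ee_rot: [0.805, -0.593, -0.0, 0.0]
contact_force: [-0.3, 0.6, 0.7]
gripper_width: 0.1
```

Emit:
move_arm(
  steps=[
    [-1, 0.6, -2, 0, 0, 0, 0],
    [-1, 1.2, -4, 0, 0, 0, 0],
    [-1, 1.8, -6, 0, 0, 0, 0],
    [-1, 2.4, -8, 0, 0, 0, 0],
    [-1, 3.1, -10, 0, 0, 0, 0],
  ],
)

```text
clock: 19.15
position: [563.9, -251.8, 231.2]
ee_rot: [0.805, -0.593, -0.0, -0.0]
contact_force: [0.4, 1.3, -0.1]
gripper_width: 0.1
```

Emit:
move_arm(
  steps=[
    [-1, 0.6, -2, 0, 0, 0, 0],
    [-1, 1.2, -4, 0, 0, 0, 0],
    [-1, 1.8, -6, 0, 0, 0, 0],
    [-1, 2.4, -8, 0, 0, 0, 0],
    [-1, 3.1, -10, 0, 0, 0, 0],
  ],
)

```text
clock: 19.57
position: [566.9, -261.8, 231.4]
ee_rot: [0.805, -0.593, 0.0, 0.0]
contact_force: [-0.5, 1.7, 0.5]
gripper_width: -0.0
```

```bash
python3 st.py;python3 l.py pics/l4.png
```

```text
19.57 [ 566.9 -261.8  231.4] yaw_y -2.8405 f [-0.5  1.7  0.5] [ 0.27  0.08 -0.04] -0.0 [-0.17  0.37  0.04  0.   -1.25  0.47]
```

View pics/l4.png

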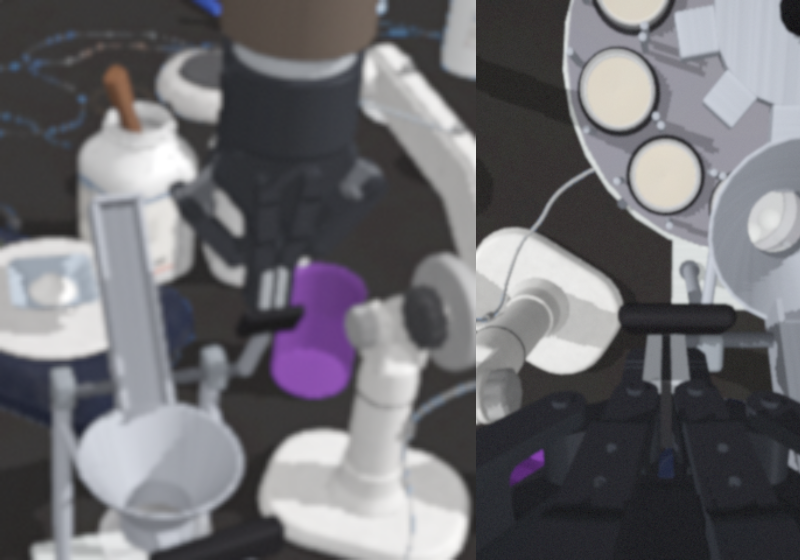

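Emit:
move_arm(
  steps=[
    [-1, -1.5, 5, 0, 0, 0, 0],
    [-1, -3, 10, 0, 0, 0, 0],
    [-1, -4.6, 15, 0, 0, 0, 0],
    [-1, -6.2, 20, 0, 0, 0, 0],
    [-1, -7.8, 25, 0, 0, 0, 0],
  ],
)

```text
clock: 20.08
position: [558.9, -235.9, 231.5]
ee_rot: [0.805, -0.593, 0.0, -0.0]
contact_force: [0.1, -0.0, -0.5]
gripper_width: 0.3
```

Emit:
move_arm(
  steps=[
    [-1, -1.5, 5, 0, 0, 0, 0],
    [-1, -3, 10, 0, 0, 0, 0],
    [-1, -5, 16, 0, 0, 0, 0],
    [-1, -7, 24, 0, 0, 0, 0],
    [-1, -10, 34, 0, 0, 0, 0],
  ],
)

```text
clock: 20.5
position: [548.9, -202.0, 231.2]
ee_rot: [0.805, -0.593, 0.0, 0.0]
contact_force: [-0.1, 0.8, -0.2]
gripper_width: 0.0
```

Emit:
move_arm(
  steps=[
    [-1, -4, 12, 0, 0, 0, 0],
    [-1, -8, 24, 20, 0, 0, 0],
    [-1, -8, 24, 55, 0, 0, 0],
    [-1, -8, 24, 90, 0, 0, 0],
    [-1, -8, 24, 125, 0, 0, 0],
  ],
)

```text
clock: 20.92
position: [540.4, -177.4, 358.0]
ee_rot: [0.805, -0.593, 0.0, 0.0]
contact_force: [1.0, -0.0, 0.4]
gripper_width: 0.5
```

```bash
python3 st.py;python3 - <<'E'
from rig import *
p=[542.1,-426.3,-1.2705]
for n in ('top','side','wrist'):
  t=optics.get_image(n); f=t['frame']
  cv2.imwrite(f'pics/{n}20.png',f)
  for k in ('ball0_center','beaker_center','knob_grip','spout','small_bottle_center'):
    print(n,k,[(np.round(x['uv']),round(x['conf'],2)) for x in nets.tip_of(k,t)][:5],P(t,W(p,PTS.get(k,(-113,0,46)))).round())
  if n=='side': cv2.imwrite('pics/sz20.png',cv2.resize(f[200:440,240:440],None,fx=2.5,fy=2.5))
  if n=='wrist': cv2.imwrite('pics/wz20.png',cv2.resize(f[0:300,200:600],None,fx=2,fy=2))
E
```

```text
20.92 [ 540.4 -177.4  358. ] yaw_y -2.8395 f [ 1.  -0.   0.4] [ 0.01 -0.14  0.02] 0.5 [-0.03  0.22  0.15  0.   -1.5   0.33]
top ball0_center [] [[378. 241.]]
top beaker_center [(array([381., 242.]), 0.93), (array([231., 182.]), 0.66), (array([431., 228.]), 0.3)] [[378. 241.]]
top knob_grip [(array([453., 208.]), 0.85)] [[453. 209.]]
top spout [(array([381., 236.]), 0.81)] [[382. 236.]]
top small_bottle_center [(array([354., 323.]), 0.96)] [[378. 241.]]
side ball0_center [(array([317., 266.]), 0.28)] [[322. 346.]]
side beaker_center [(array([381., 245.]), 0.96), (array([323., 337.]), 0.71)] [[322. 346.]]
side knob_grip [(array([347., 328.]), 0.7), (array([356., 222.]), 0.66), (array([318., 266.]), 0.64)] [[345. 328.]]
side spout [(array([325., 317.]), 0.75), (array([328., 293.]), 0.62), (array([244., 312.]), 0.42)] [[323. 319.]]
side small_bottle_center [(array([244., 313.]), 0.79), (array([365., 359.]), 0.16)] [[322. 346.]]
wrist ball0_center [] [[380.  98.]]
wrist beaker_center [(array([386.,  96.]), 0.93), (array([229., 288.]), 0.71), (array([327., 177.]), 0.2)] [[380.  98.]]
wrist knob_grip [] [[ 428. -112.]]
wrist spout [] [[392.  89.]]
wrist small_bottle_center [(array([484., 174.]), 0.58)] [[380.  98.]]
```

View pics/sz20.png

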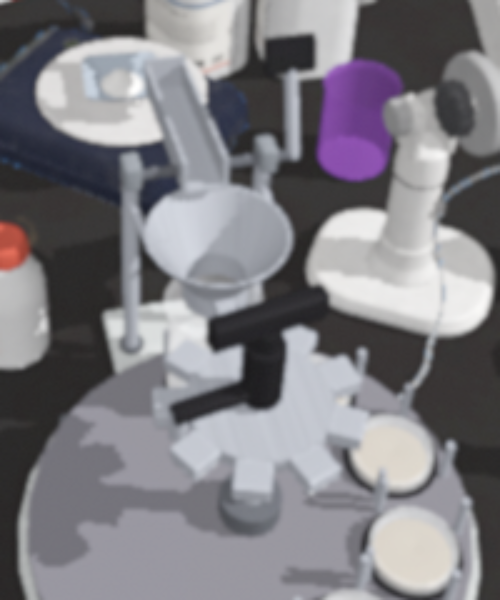

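View pics/wz20.png

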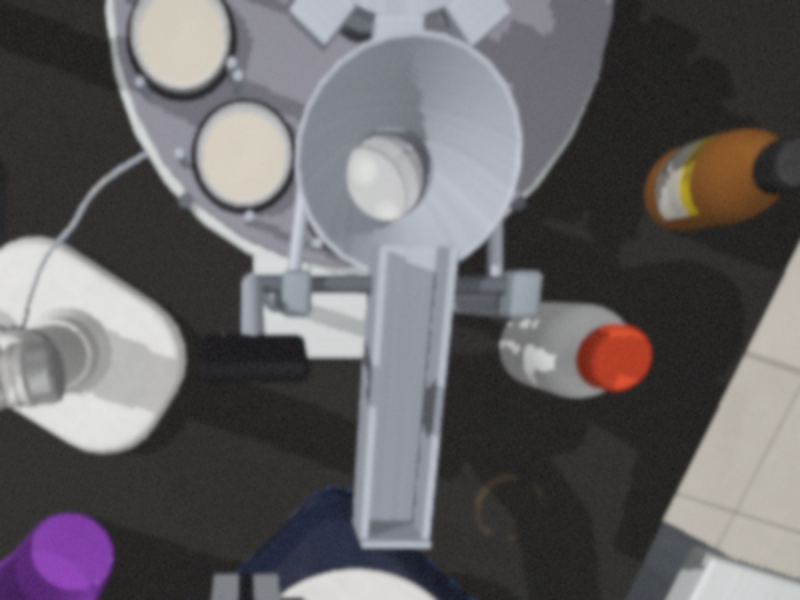

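```bash
python3 - <<'E'
from rig import *
w=optics.get_image('wrist')['frame'][55:130,345:465]; t=optics.get_image('top')['frame'][195:270,340:460]
f=lambda a:cv2.convertScaleAbs(cv2.resize(a,None,fx=6,fy=4*1.5/1.5,interpolation=cv2.INTER_CUBIC),alpha=1.0)
g=[cv2.resize(a,None,fx=4,fy=4,interpolation=cv2.INTER_CUBIC) for a in (w,t)]
g=[np.clip((a.astype(float)-110)*1.8,0,255).astype(np.uint8) for a in g]
cv2.imwrite('pics/z21.png',np.vstack(g))
E
```

```text
(no output)
```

View pics/z21.png

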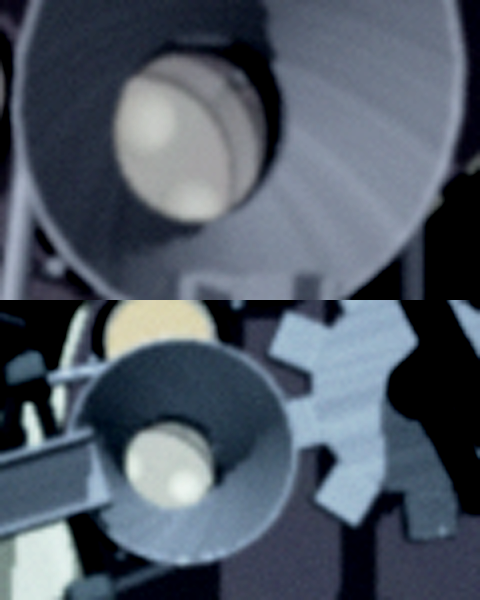

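Emit:
move_arm(
  steps=[
    [-1, -8, -35, 0, 0, 0, 0],
    [-1, -16, -70, 0, 0, 0, 0],
    [-1, -24, -105, 0, 0, 0, 0],
    [-1, -32, -140, 0, 0, 0, 0],
    [-1, -32, -140, 0, 0, 0, 0],
  ],
)

```text
clock: 22.33
position: [507.5, -323.2, 355.7]
ee_rot: [0.803, -0.595, -0.0, 0.001]
contact_force: [0.7, 1.2, 0.5]
gripper_width: 0.2
```

```bash
python3 st.py; python3 - <<'E'
from rig import *
w=optics.get_image('wrist'); print(P(w,W([542.1,-426.3,-1.2705],PTS['spout'])))
cv2.imwrite('pics/w22.png',w['frame'])
E
```

```text
22.33 [ 507.5 -323.2  355.7] yaw_y -2.8463 f [0.7 1.2 0.5] [ 0.08 -0.03  0.05] 0.2 [-0.3   0.29  0.23  0.   -1.51  0.59]
[[319.7131994  210.61629799]]
```

View pics/w22.png

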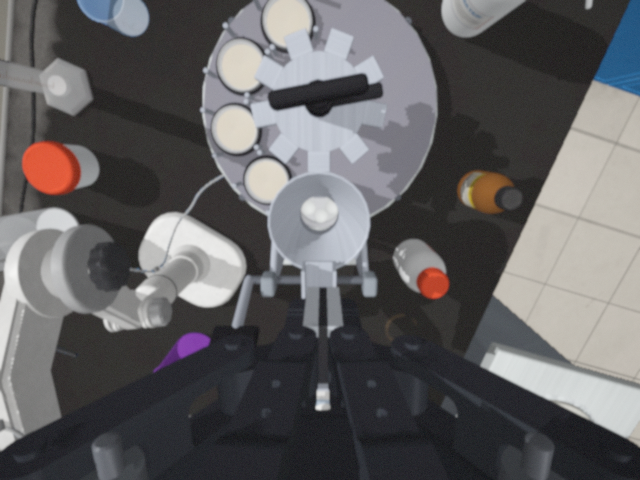

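```bash
python3 - <<'E'
from rig import *
w=optics.get_image('wrist')['frame'][180:250,285:355]
g=cv2.resize(w,None,fx=8,fy=8,interpolation=cv2.INTER_CUBIC)
cv2.imwrite('pics/z23.png',np.clip((g.astype(float)-110)*1.8,0,255).astype(np.uint8))
E
```

```text
(no output)
```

View pics/z23.png

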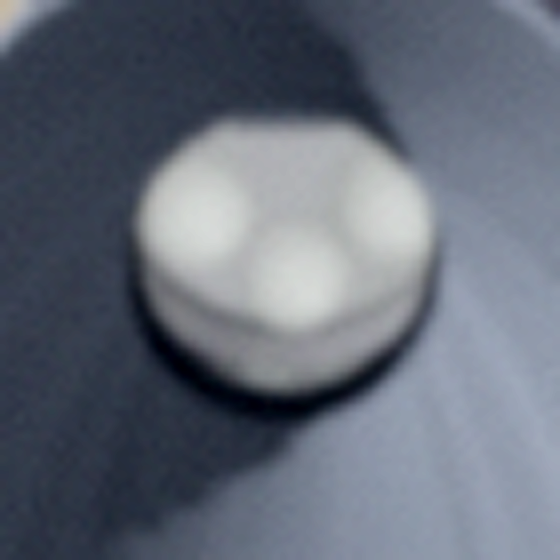

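Emit:
move_arm(
  steps=[
    [-1, 9, -30, 0, 0, 0, 0],
    [-1, 18, -60, 0, 0, 0, 0],
    [-1, 21, -70, 0, 0, 0, 0],
    [-1, 21, -70, 0, 0, 0, 0],
  ],
)

```text
clock: 22.77
position: [530.9, -389.3, 354.6]
ee_rot: [0.805, -0.593, -0.001, 0.0]
contact_force: [0.3, -0.0, -1.0]
gripper_width: 0.2
```

```bash
python3 st.py; python3 - <<'E'
from rig import *
w=optics.get_image('wrist'); u=P(w,W([542.1,-426.3,-1.2705],PTS['spout']))[0].astype(int); print(u)
g=cv2.resize(w['frame'][u[1]-45:u[1]+30,u[0]-38:u[0]+38],None,fx=7,fy=7,interpolation=cv2.INTER_CUBIC)
cv2.imwrite('pics/z24.png',np.clip((g.astype(float)-110)*1.8,0,255).astype(np.uint8))
E
```

```text
22.77 [ 530.9 -389.3  354.6] yaw_y -2.8415 f [ 0.3 -0.  -1. ] [0.05 0.03 0.  ] 0.2 [-0.39  0.4   0.38 -0.   -1.56  0.69]
[322 268]
```

View pics/z24.png

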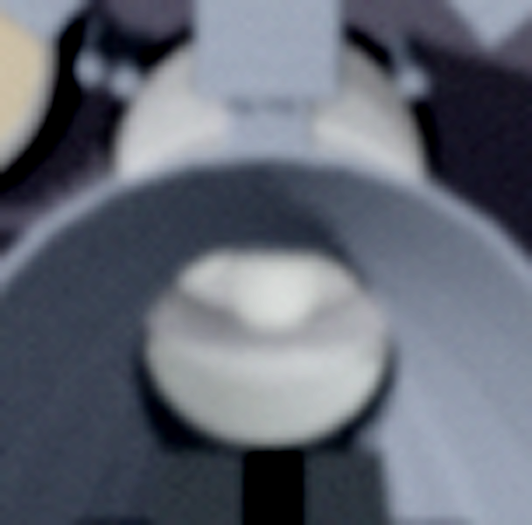

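```bash
python3 - <<'E'
from rig import *
p=[542.1,-426.3,-1.2705]; c,s=np.cos(p[2]),np.sin(p[2])
def loc(X): d=X[:2]-p[:2]; return np.array([c*d[0]+s*d[1]+113,-s*d[0]+c*d[1]]).round(1)
T=optics.get_image('top'); w=optics.get_image('wrist'); st=readout.read_state()
print('top',loc(atz(T,(386.2,241.2),38)),loc(atz(T,(374.5,236),38)))
u=P(w,W(p,PTS['spout']))[0].astype(int)
print('now',loc(atz(w,(u[0]-38+270/7,u[1]-45+290/7),38)))
R=cv2.Rodrigues(np.array(w['rvec']))[0]; 
def shifted(pos):
    x=dict(w); x['tvec']=np.array(w['tvec']).ravel()-R@(np.array(pos)-st['position']); return x
a=shifted([507.5,-324,355]); print('w22 spout check',P(a,W(p,PTS['spout'])))
for q in ((309.4,206.3),(333.8,206.9),(321.9,214.4)): print('w22',loc(atz(a,q,38)))
b=shifted([540.4,-178.5,356.5]); print(P(b,W(p,PTS['spout'])))
for q in ((345+150/4,55+115/4),(345+195/4,55+195/4)): print('z21',loc(atz(b,q,38)))
E
```

```text
top [16.4 -3.9] [-3. 13.]
now [-24.   -0.4]
w22 spout check [[319.7691748  211.48539779]]
w22 [-8.3 14.8]
w22 [ -9.1 -18.6]
w22 [-19.5  -2.3]
[[391.35188914  88.70344108]]
z21 [17.5 -3.6]
z21 [ -6.  -19.1]
```

```bash
python3 -c "
from bench import workorder; print(workorder.job_done())"; python3 st.py
```

```text
the job is handed in; nothing more can be done
None
the job is handed in; nothing more can be done
```

I turned the carousel two places clockwise with the lifted T-bar knob, so the open glass beaker stands under the funnel. The knob then dropped home in its notch. I pushed the tray lever over slowly until the tray was empty, backed off so the tray fell back, and handed the job in at about 23 s. I get no verdict on it.

**Last checks:**
- **Knob:** the gripper height was within 0.1 mm of its value before the lift, and the pictures show the pin arm down at the wheel.
- **Beaker:** it shows through the spout. The network's readings fit the spot under the outlet to a few millimetres. An earlier mismatch came from my using 46 mm instead of 70 mm for its centre height.
- **Balls:** the tray and funnel are empty. No single picture shows all four balls. Combining four camera views gives four separate positions inside the beaker, up to about 24 mm from its centre against the 32 mm limit.
- **Dishes, small bottle and robot:** the dishes and the small bottle look undisturbed, and the robot is clear of everything with only noise-level force.

**What failed or disagreed:** my first grasp closed above the bar and moved nothing. The visible fingertips sit about 21 mm above the reported TCP height; I grasped lower and allowed for that when pushing the lever.

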